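# Load the magnetic sine plate and switch the magnet on

## Task

First lay the loose T-section steel block gently, rib up, on the sloped magnetic plate: flat on it, its whole length on the plate, its long side up against the ledge along the plate's low edge. Then swing the flap on the switch box up and over until it leans open by itself, and turn the knob under it clockwise all the way to its stop to switch the magnet on. Leave the block seated and the flap open, and leave the other things on the bench where they are.

Things in the scene. Friction and masses are not known exactly. Their poses are not given: they have to be found in the camera images.
- block_center (a point): Centre of the loose workpiece (half-way up, 21 mm above its underside): a bare steel guide block of inverted-T section, 80 mm long along its y, 42 mm high, about 0.56 kg. Its foot is 40 mm wide (x) and 14 mm thick; on it stands a rib 14 mm wide and 28 mm high over the whole length, centred. z points up out of the rib. It is alike both ways round.
- seat (a point): Middle of the place for the block, on the sloped plate's top face, about 84 mm above the bench. x points uphill (0.35 rad above level), y level along the plate, z out of the face. The face runs from x = -20 mm (inner face of the ledge) to +32 mm (upper edge) and y = -55 to +55 mm. The ledge is 6 mm thick and stands 8 mm above the face. A block against the ledge has its underside centre at x = 0.
- tab (a point): Centre of the bare steel tab on the free edge of the flap: 18 mm wide (along the hinge), 6 mm thick, 28 mm long, in the plane of the flap, 127 mm from the hinge axis. Flap shut: it is level, 95 mm above the bench, with 50 mm free under it. Its frame turns with the flap; flap shut, x points from tab to hinge, y along the hinge, z up.
- flap_hinge (a point): Middle of the hinge axis of the flap, at its rear edge, 92 mm above the bench; axes as tab. The flap is a grey plate 112 mm long, 84 mm wide, 4 mm thick, about 90 g, on a grey switch box (body 150 x 100 mm, 40 mm high, fixed to the bench, its front end 131 mm in front of the hinge).
- flap (a joint): Angle of the flap: 0 shut (level), grows as the tab goes up and over, stop at 2.15 rad. It falls shut if let go below about 1.5 rad and falls open to its stop beyond about 1.65 rad; the hinge is nearly free.
- knob_grip (a point): Point on the knob's upright axis at the height to grip, 77 mm above the bench, 74 mm in front of the hinge, under the flap when shut (flap underside 92 mm above the bench). The knob is a black bar grip 38 mm long, 14 mm wide, from 46 to 84 mm above the bench, on a disc of diameter 40 mm. Its frame turns with the knob: x along the bar, y across it, z up.
- knob (a joint): Angle of the knob: at 0 the bar lies at right angles to the hinge; grows clockwise seen from above; stop at 1.45 rad (magnet on). Starts between 0 and 0.35. Light friction (0.03 N m); stays where it is left.
- vblock: Bystander, to be left alone: steel V-block, 60 x 50 x 40 mm; origin at its underside.
- flatbar: Bystander, to be left alone: plain flat steel bar, 130 x 30 x 14 mm, lying (not the workpiece); origin at its underside.
- slug: Bystander, to be left alone: short round steel slug, diameter 36, 35 mm high; origin at its underside.
- oil: Bystander, to be left alone: grey plastic bottle, diameter 56, 130 mm high; origin at its underside.
- tin: Bystander, to be left alone: open metal tin, diameter 70, 80 mm high; origin at its underside.
- wrench: Bystander, to be left alone: steel wrench, 170 mm long, lying.
- hammer: Bystander, to be left alone: hammer with wooden handle, 260 mm long, lying.
- block: The same workpiece as a body, origin at the centre of its underside; axes as block_center. It does not slide down the slope by itself: pushing it downhill against friction may take some 5 N (more if it is pressed down), so a light touch is not yet the ledge.
- plate: The fixed sloped steel plate with brass stripes, 110 mm long (y), 58 mm along the slope (x), on a steel stand with a 120 x 130 mm base, left or right of the bench's middle. Origin in the middle of its top face, 3 mm uphill of seat; same axes. No magnetic pull is simulated: friction and the ledge hold the block.
Mind the look-alikes: they are no part of the job. Leave any red look-alike of the block alone. Leave any green look-alike of the part that bears tab alone.

How it is judged (in metres and radians):
On the way, in this order (a step that is already met when the one before it is completed fails the run):
1. the block lies flat on the sloped plate against the ledge, let go and at rest (x of block_center in the frame of seat between -0.004 and 0.004 m and y of block_center in the frame of seat between -0.016 and 0.016 m and z of block_center in the frame of seat between 0.018 and 0.024 m and angle between the z axis of block_center and the z axis of seat, either way round below 0.06 rad and angle between the y axis of block_center and the y axis of seat, either way round below 0.07 rad and angle between block_center's own z axis and vertical below 0.6 rad and contact force between block and the fingers below 0.1 N and linear speed of block below 0.02 m/s), for 0.2 s.
2. the flap is swung open past 1.9 rad (value of joint flap above 1.9 rad), for 0.2 s.
3. the knob is turned clockwise to its stop (value of joint knob above 1.33 rad), for 0.1 s.
At the end, for the whole second after the job is handed in: Block at rest, let go, rib up, flat on the plate (0.06 rad, 3 mm), its centre within 4 mm of seat along the slope and 16 mm along the plate, long side parallel to the ledge (0.07 rad); flap at rest, open beyond 1.9 rad; knob beyond 1.33 rad; bystanders within 30 mm of their starts (all of step 1 and value of joint flap above 1.9 rad and value of joint knob above 1.33 rad and velocity of joint flap below 0.1 rad/s); the robot touches nothing.
It fails at once if another thing on the bench is moved more than 30 mm (distance of any of vblock, wrench, hammer, flatbar, slug, oil, tin from where it was at the start of the episode above 0.03 m).
It fails at once if the block is dropped: it falls faster than 0.5 m/s (about 13 mm of free fall) with no finger on it (linear speed of block above 0.5 m/s and contact force between block and the fingers below 0.1 N).
It also fails if it takes over 58 s, if anything falls off the work surface, if the arm or the gripper's body presses on something with over 40 N, if the wrist force passes 120 N, or if a joint passes its speed limit or range.

## Robot

A 7-joint arm with a two-finger parallel gripper is mounted at the origin on the work surface. World frame = base frame: x ahead of the robot, y to its left, z up, the work surface at z = 0. Lengths are in mm, angles in rad, forces in N, time in s.
With the tool pointing down it reaches from about 425 to 950 mm from the base axis. Payload 16.7 kg.
Tool frame: the origin (TCP) lies midway between the tips of the shut fingers; the grasp point (between the pads) lies 19 mm behind it (tcp_to_grasp is the distance from the TCP to the grasp point, in mm); z points along the fingers, x is the direction in which the jaws open and shut, and the axes are right-handed (so a half turn about z gives the same grasp; the last joint's range is limited). The gripper opens to 94 mm and grips with 3 to 60 N. Pads are 16 mm wide; open, the fingers measure 119 mm over their backs; the gripper's body (75 mm by 177 mm) begins 78 mm behind the grasp point.
Start: joints at [1.052, 0.426, 0.074, 1.606, -0.034, 1.111, -0.067], TCP at [243.302, -629.586, 205.467] pointing down, gripper open.
Joint ranges: [-2.85, 2.85], [-0.5, 2.14], [-1.23, 1.37], [0.21, 2.46], [-1.02, 4.16], [0.16, 2.05], [-2.73, 2.73]. Speed limits (rad/s): [1.89, 1.89, 2.39, 2.39, 3.01, 3.01, 3.01].

## Interface

Orientations are given as [roll, pitch, yaw] about the fixed x, y, z axes, in that order (R = Rz(yaw) Ry(pitch) Rx(roll)).
In Python, from rig import * gives the robot as it stands.
- The arm moves only by the tool apply_moves, never from a script. Its argument "series" is a list of rows, each an object with "grip": the closure, from -1 (fully open) to 1 (shut), so that 0 is half open; "xyz": the shift along the tool's x, y, z in cm, a list of three; "spin": the turn about the tool's z in degrees. A call has 1 to 10 rows; each row shifts and turns the commanded pose from where the row before left it, along the tool's axes as they then stand; what a row does not reach is not made up. A row lasts 1/10 s, in which the tool goes at most 50 mm and 8.59 degrees, less where a joint would pass 70% of its speed; a pose out of reach is approached as far as the arm can. A call is refused whole if a number of a shift passes 5 or a number of a turn 8.59, either way. A call with a gripper value outside its range is refused whole. The fingers move at their own pace and stop on an object; "force" is the grip in N (left out, the last holds). Time passes only in rows, so rows that do not move let the fingers close. It gives the time, the measured TCP pose, the force and the opening at its end, in the units of the state.
- sense(): the state, without advancing time (a new reading comes with each control period).
- capture(name): name is "scene" or "side" or "wrist"; returns a dict with "frame" (384x512x3 uint8, blue, green, red), "range_z" (384x512 float32, mm along the optical axis (not along the pixel's ray), 0 where there is no reading), "fx", "fy", "cx", "cy" (pixels), "k1" (the pictures are not rectified: a ray, as slopes to the right and down, at radius r is drawn at 1 + k1 r^2 times it, then the intrinsics apply), "world_from_camera" (4x4, takes a point from camera to world coordinates). Camera axes: x right, y up, looking along -z (the intrinsics and any distortion apply to the point x, -y, -z); pixel columns grow to the right and rows downward; lengths in mm; the calibration is good to about 2 mm. A picture is of the moment at which its call begins.
- hand_in(): hands the job in, once; it reports no verdict.
Trained networks look in the newest picture that a camera, given by its name, has taken for a name from the list of things; names that differ only in an ending like _2 or _b are one class to them, and where a whole thing is asked for, a point or a joint stands for the part that bears it (a point fixed in the world has none). Each returns a list of dicts, best first, with "conf" (0 to 1); they miss things now and then, are a little off and sometimes report something else, mostly with a low value. They report only what shows in the picture. A call takes as long as a camera call. They do not tell look-alikes from the thing itself.
- look_for(camera, target): "rect" ([left, top, right, bottom] in pixels, round what is visible of it).
- masks_of(camera, target): "pixels" (384x512 bool, what is visible of it) and "rect" ([left, top, right, bottom] in pixels, round what is visible of it).
- place_of(camera, target): "location" ([column, row] in pixels: a listed point, or the origin of a listed thing).
The state is a dict: "t": time; "joint_pos": joint angles; "dq": joint speeds; "tau": joint torques, N m; "position": TCP position; "tcp_rot": TCP orientation; "ft_force": force on the tool from outside, world axes, zero at the start; "ft_torque": the same for the moment, N m; "finger_gap": finger opening in mm.
Only numpy, scipy, OpenCV 4.12 (cv2) and the standard library are available. Lean on these libraries where they do the work, as an engineer would, in place of code of your own. Each camera call takes 0.05 s, during which the arm holds its last target.

## Working session

There is one attempt and no reset: what is moved stays moved. The work goes in short steps, Python scripts to look and compute and a tool call to move; the robot and the scene stay as the last step left them, time stands still between calls to the robot, and variables do not carry over. Pictures are saved under pics/ and viewed, and the job is handed in when it is done.

Besides the shell and the picture viewer there is one more tool, called after ">>>" by a JSON object that holds its "method" and its "body". apply_moves: Moves the arm, as the interface text tells. Its arguments: {"type":"object","properties":{"series":{"type":"array"},"force":{"type":"number"}},"required":["series"]}

```bash
mkdir -p pics; ls; cat > h.py <<'E'
from rig import *
import numpy as np, cv2
def save(name,c): cv2.imwrite('pics/'+name+'.png',c['frame'])
E
python3 - <<'E'
from h import *
print(sense())
for n in ['scene','side','wrist']:
    c=capture(n); save(n+'0',c); print(n,c['fx'],c['cx'],c['cy'],c['k1'],np.round(c['world_from_camera'],3).tolist())
E
```

```text
pics
{'t': 0.0, 'joint_pos': array([ 1.05251815,  0.42672523,  0.07384843,  1.60660117, -0.03407781,
        1.11080217, -0.06707849]), 'dq': array([-1.27283198e-03,  7.89284338e-04, -7.84863074e-04,  1.10049387e-03,
        2.41783813e-03, -8.05331397e-05, -2.80806265e-05]), 'tau': array([ 8.09875091e-04, -9.35812640e+01,  3.66735891e+00, -4.54176950e+01,
       -4.88426769e-02,  2.05570977e-02,  1.96679680e-04]), 'position': array([ 243.12926079, -629.2239092 ,  204.7826486 ]), 'tcp_rot': array([ 3.14147999e+00,  1.27188599e-03, -1.20201610e+00]), 'ft_force': array([-0.03838307,  0.21199773,  0.5230619 ]), 'ft_torque': array([-0.01940198,  0.00661688,  0.01114635]), 'finger_gap': 93.88593941514117}
scene 367.2098804139256 254.01110516762714 194.51040208426352 0.002881707337566331 [[0.216, -0.673, 0.707, 1202.562], [0.976, 0.144, -0.161, -225.531], [0.007, 0.725, 0.689, 712.465], [0.0, 0.0, 0.0, 1.0]]
side 349.07984193232915 254.69520639426085 191.10353208750553 0.006949400639127615 [[-0.98, 0.106, -0.168, 394.068], [-0.198, -0.593, 0.78, 602.642], [-0.017, 0.798, 0.602, 621.981], [0.0, 0.0, 0.0, 1.0]]
wrist 327.86686168141205 259.4326192294933 196.25125383268892 -0.04129723769931361 [[0.361, 0.905, 0.224, 307.908], [-0.933, 0.351, 0.085, -603.612], [-0.001, -0.24, 0.971, 384.496], [0.0, 0.0, 0.0, 1.0]]
```

View pics/scene0.png

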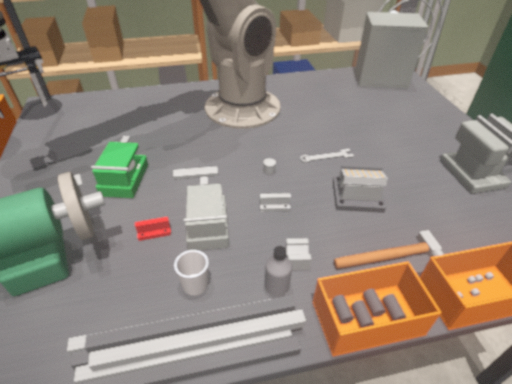

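View pics/side0.png

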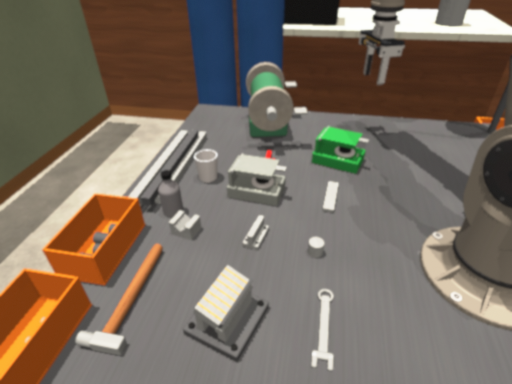

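View pics/wrist0.png

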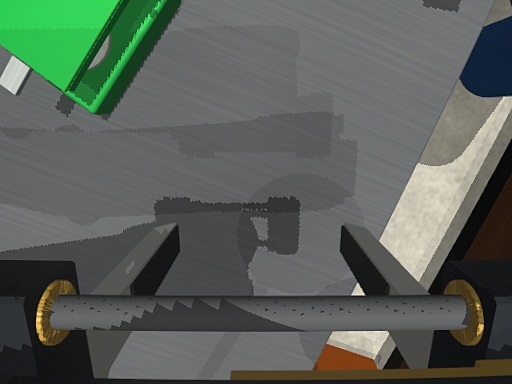

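Scene picture: the steel block is at (275,201), with look-alikes red block (153,228), flatbar (195,172) and V-block (297,252). The grey switch box is at (206,215) with its tab at (204,181); the green look-alike is at (120,168). The plate is at (360,187). In the side view the block is at (257,232), the grey box at (257,180) and the plate at (225,305).

```bash
cat > h.py <<'E'
from rig import *
import numpy as np, cv2
def save(name,c): cv2.imwrite('pics/'+name+'.png',c['frame'])
def rays(c,u,v):
    xd=(np.asarray(u,float)-c['cx'])/c['fx']; yd=(np.asarray(v,float)-c['cy'])/c['fy']
    x,y=xd.copy(),yd.copy()
    for _ in range(8):
        f=1+c['k1']*(x*x+y*y); x,y=xd/f,yd/f
    return np.stack([x,-y,-np.ones_like(x)],-1)
def cloud(c):
    v,u=np.mgrid[:384,:512]
    p=rays(c,u,v)*c['range_z'][...,None]
    T=c['world_from_camera']; P=p@T[:3,:3].T+T[:3,3]
    P[c['range_z']<=0]=np.nan
    return P
def at_z(c,u,v,z):
    T=c['world_from_camera']; d=T[:3,:3]@rays(c,u,v); o=T[:3,3]
    return o+d*(z-o[2])/d[2]
def proj(c,P):
    T=np.linalg.inv(c['world_from_camera']); q=np.atleast_2d(P)@T[:3,:3].T+T[:3,3]
    x=q[:,0]/-q[:,2]; y=-q[:,1]/-q[:,2]; f=1+c['k1']*(x*x+y*y)
    return np.stack([x*f*c['fx']+c['cx'],y*f*c['fy']+c['cy']],-1)
def rect2(P):
    (cx,cy),(w,h),a=cv2.minAreaRect(P[:,:2].astype(np.float32)); return np.round([cx,cy,w,h,a],1)
E
python3 - <<'E'
from h import *
Z={'block_center':21,'seat':84,'tab':95,'flap_hinge':92,'knob_grip':77,'vblock':0,'flatbar':0,'slug':0,'plate':84}
for n in ['scene','side']:
    c=capture(n); np.save(n+'.npy',c,allow_pickle=True)
    P=cloud(c)
    for t in Z:
        for r in place_of(n,t)[:3]:
            print(n,t,round(r['conf'],2),np.round(r['location'],1),np.round(at_z(c,*r['location'],Z[t])))
    for t in ['block','plate','flap','oil','tin']:
        for r in masks_of(n,t)[:3]:
            m=r['pixels']&np.isfinite(P[...,0]); q=P[m]
            print(n,t,round(r['conf'],2),np.round(r['rect']),m.sum(),np.round(np.median(q,0)),'z',np.round(np.percentile(q[:,2],[2,50,98])))
E
```

```text
scene block_center 0.69 [154.8 226.8] [ 555. -331.   21.]
scene seat 0.72 [363.3 172.9] [537. 224.  84.]
scene tab 0.9 [127.6 138.7] [ 263. -388.   95.]
scene tab 0.68 [205.7 179.4] [ 488. -189.   95.]
scene flap_hinge 0.9 [112.5 165.6] [ 378. -425.   92.]
scene flap_hinge 0.74 [205.3 217.4] [ 617. -206.   92.]
scene vblock 0.9 [299.8 259.2] [712.  -1.   0.]
scene vblock 0.49 [196.2 174.5] [ 350. -209.    0.]
scene flatbar 0.97 [195.1 176.6] [ 359. -213.    0.]
scene slug 0.6 [270.9 171.8] [385.  13.   0.]
scene slug 0.49 [272.9 206.2] [527. -18.   0.]
scene slug 0.4 [272.9 200.6] [506. -13.   0.]
scene plate 0.9 [362.1 177. ] [552. 213.  84.]
scene plate 0.74 [194.1 176.8] [ 459. -217.   84.]
scene block 0.73 [260. 198. 290. 212.] 536 [537. -16.  21.] z [ 2. 21. 44.]
scene block 0.66 [133. 218. 168. 241.] 629 [ 560. -337.   22.] z [ 2. 22. 44.]
scene plate 0.66 [342. 170. 388. 186.] 780 [552. 219.  84.] z [73. 84. 95.]
scene flap 0.88 [ 96. 135. 138. 165.] 827 [ 332. -412.   96.] z [87. 96. 99.]
scene flap 0.55 [189. 178. 221. 217.] 1204 [ 564. -200.   96.] z [93. 96. 99.]
scene oil
[... 942 characters left out ...]
547. 224.  84.]
side block 0.59 [243. 217. 269. 251.] 526 [523.   1.  15.] z [-1. 15. 42.]
side block 0.46 [266. 150. 274. 164.] 47 [ 553. -358.   40.] z [-2. 40. 41.]
side plate 0.71 [190. 267. 253. 329.] 1871 [540. 234.  84.] z [69. 84. 94.]
side plate 0.57 [158. 170. 182. 218.] 806 [763. -55.  70.] z [  6.  70. 129.]
side flap 0.8 [320. 123. 370. 149.] 640 [ 326. -401.   94.] z [-3. 94. 96.]
side flap 0.64 [233. 156. 284. 179.] 805 [ 559. -190.   94.] z [84. 94. 97.]
side flap 0.37 [242. 214. 269. 252.] 534 [523.   2.  15.] z [-1. 15. 42.]
side oil 0.86 [160. 169. 186. 218.] 797 [763. -55.  70.] z [  4.  70. 129.]
side tin 0.89 [194. 151. 216. 185.] 588 [ 723. -229.   56.] z [ 5. 56. 79.]
```

```bash
python3 - <<'E'
from h import *
for n in ['scene','side']:
    c=capture(n); P=cloud(c); ok=np.isfinite(P[...,0])
    def box(x0,x1,y0,y1,z0,z1): 
        return P[ok&(P[...,0]>x0)&(P[...,0]<x1)&(P[...,1]>y0)&(P[...,1]<y1)&(P[...,2]>z0)&(P[...,2]<z1)]
    q=box(470,590,-80,60,33,50); print(n,'rib',len(q),rect2(q),np.median(q,0).round(1))
    q=box(470,590,-80,60,6,50); print(n,'blk',len(q),rect2(q))
    q=box(450,630,140,300,62,110); A=np.c_[q[:,:2],np.ones(len(q))]
    w=np.ones(len(q),bool)
    for _ in range(8):
        s=np.linalg.lstsq(A[w],q[w,2],rcond=None)[0]; r=q[:,2]-A@s; w=abs(r)<3
    print(n,'plate',len(q),w.sum(),s,'slope',np.arctan(np.hypot(*s[:2])),'dir',np.arctan2(s[1],s[0]))
    print(' rect face',rect2(q[w]), 'all', rect2(q))
    q=box(480,640,-270,-130,90,104); print(n,'flap',len(q),rect2(q)); 
    q=box(480,640,-270,-130,36,46); print(n,'body',len(q),rect2(q)); 
c=capture('scene'); print(proj(c,[[535,222,84],[617,-211,92],[487,-192,95]]))
f=c['frame']; cv2.imwrite('pics/c1.png',cv2.resize(f[150:290,130:410],None,fx=2.8,fy=2.8,interpolation=cv2.INTER_CUBIC))
c=capture('side'); f=c['frame']; cv2.imwrite('pics/c2.png',cv2.resize(f[140:370,170:370],None,fx=2.6,fy=2.6,interpolation=cv2.INTER_CUBIC))
E
```

```text
scene rib 174 [528.7 -13.4  77.8  16.9  80. ] [530.9 -14.   41.1]
scene blk 493 [532.4 -15.   81.4  38.1  74.7]
scene plate 927 298 [-7.12711516e-03  6.34014450e-03  8.47339599e+01] slope 0.009538746425627756 dir 2.4145639539744495
 rect face [540.6 222.4 109.1  67.1  72.9] all [540.7 222.3 110.2  68.4  74.7]
scene flap 1383 [ 557.  -201.8   95.8  153.2   85.5]
scene body 279 [ 565.5 -200.4   97.8  148.9   84.2]
side rib 164 [527.6 -11.7  80.5  14.7  80.3] [527.   -8.2  40.6]
side blk 462 [527.7 -12.6  82.1  40.8  80.1]
side plate 2001 1546 [  0.3515288   -0.10216422 -81.47599668] slope 0.35092208423347215 dir -0.2828368871278699
 rect face [538.  224.  111.1  55.3  72.7] all [538.2 224.1 112.2  62.4  73. ]
side flap 779 [ 551.4 -200.4   95.9  142.9   85.5]
side body 717 [ 562.2 -198.   100.8  148.4   84. ]
[[362.47202825 172.56777556]
 [203.28147217 217.76598496]
 [204.58222903 179.20097593]]
```

View pics/c1.png

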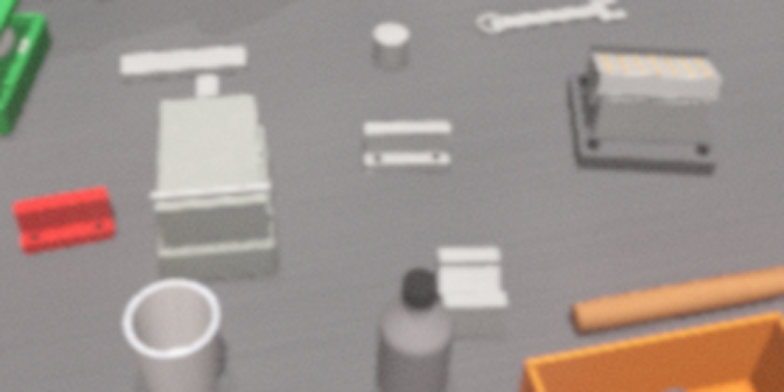

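View pics/c2.png

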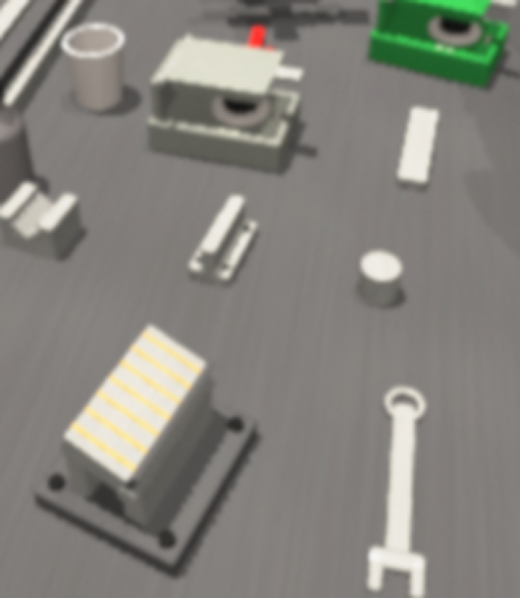

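Crop check: the bare steel T-block is the grey one at scene (275,201), side (256,232). Red at scene (153,228) and the green box at (120,168) are look-alikes to leave alone. I move over the block first.

>>> {"method": "apply_moves", "body": {"series": [{"grip": -1, "xyz": [-3.4, -3.5, 0], "spin": 0}, {"grip": -1, "xyz": [-3.4, -3.5, 0], "spin": 0}, {"grip": -1, "xyz": [-3.4, -3.5, 0], "spin": 0}, {"grip": -1, "xyz": [-3.4, -3.5, 0], "spin": 0}, {"grip": -1, "xyz": [-3.4, -3.5, 0], "spin": 0}, {"grip": -1, "xyz": [-3.4, -3.5, 0], "spin": 0}, {"grip": -1, "xyz": [-3.4, -3.5, 0], "spin": 0}, {"grip": -1, "xyz": [-3.4, -3.5, 0], "spin": 0}, {"grip": -1, "xyz": [-3.4, -3.5, 0], "spin": 0}, {"grip": -1, "xyz": [-3.4, -3.5, 0], "spin": 0}], "force": 20}}

```text
t: 2.85
position: [447.8, -184.5, 205.9]
tcp_rot: [-3.141, -0.001, -1.202]
ft_force: [0.8, -0.5, -0.8]
finger_gap: 94.2
```

>>> {"method": "apply_moves", "body": {"series": [{"grip": -1, "xyz": [-3.4, -3.5, 0], "spin": 0}, {"grip": -1, "xyz": [-3.4, -3.5, 0], "spin": 0}, {"grip": -1, "xyz": [-3.4, -3.5, 0], "spin": 0}, {"grip": -1, "xyz": [-3.2, -3.4, 0], "spin": 0}, {"grip": -1, "xyz": [0, 0, 0], "spin": -8.5}, {"grip": -1, "xyz": [0, 0, 0], "spin": -8.5}, {"grip": -1, "xyz": [0, 0, 0], "spin": -8.5}, {"grip": -1, "xyz": [0, 0, 0], "spin": -8.5}, {"grip": -1, "xyz": [0, 0, 0], "spin": -8.5}, {"grip": -1, "xyz": [0, 0, 0], "spin": -8.5}]}}

```text
t: 3.85
position: [528.6, -11.2, 205.6]
tcp_rot: [-3.142, -0.0, -0.306]
ft_force: [-0.1, 0.4, 0.4]
finger_gap: 93.9
```

>>> {"method": "apply_moves", "body": {"series": [{"grip": -1, "xyz": [0, 0, 0], "spin": -8.5}, {"grip": -1, "xyz": [0, 0, 0], "spin": -8.5}, {"grip": -1, "xyz": [0, 0, 0], "spin": -8.5}, {"grip": -1, "xyz": [0, 0, 0], "spin": -8.5}, {"grip": -1, "xyz": [0, 0, 0], "spin": -8.5}, {"grip": -1, "xyz": [0, 0, 0], "spin": -8.5}, {"grip": -1, "xyz": [0, 0, 0], "spin": -8.5}, {"grip": -1, "xyz": [0, 0, 0], "spin": -8.5}, {"grip": -1, "xyz": [0, 0, 0], "spin": -8.5}, {"grip": -1, "xyz": [0, 0, 0], "spin": -8.5}]}}

```text
t: 4.85
position: [528.6, -11.3, 205.6]
tcp_rot: [3.141, -0.0, 1.178]
ft_force: [-0.5, 0.0, -0.5]
finger_gap: 94.2
```

```bash
cat >> h.py <<'E'
def sel(P,x0,x1,y0,y1,z0,z1):
    return P[np.isfinite(P[...,0])&(P[...,0]>x0)&(P[...,0]<x1)&(P[...,1]>y0)&(P[...,1]<y1)&(P[...,2]>z0)&(P[...,2]<z1)]
def go(x,y,z,yaw,s=None):
    s=s or sense(); p=s['position']; a=s['tcp_rot'][2]; d=np.array([x,y,z])-p
    X=np.array([np.cos(a),np.sin(a)]);Y=np.array([np.sin(a),-np.cos(a)])
    sp=-np.degrees((yaw-a+np.pi)%(2*np.pi)-np.pi)
    print('from',np.round(p,1),round(a,3),'tool shift cm',np.round([d[:2]@X/10,d[:2]@Y/10,-d[2]/10],2),'spin',round(sp,1))
E
python3 - <<'E'
from h import *
c=capture('wrist'); save('w1',c); P=cloud(c)
for t in ['block_center','block']:
  for r in place_of('wrist',t): print(t,r['conf'],r['location'],at_z(c,*r['location'],21 if t!='block' else 0).round(1))
q=sel(P,460,600,-90,70,35,50); print('rib',len(q),rect2(q),np.median(q,0),[np.percentile(q[:,2],[5,95])])
q=sel(P,460,600,-90,70,8,50); print('blk',len(q),rect2(q))
print(sense()['joint_pos'])
E
```

```text
block_center 0.85 [258.2, 181.7] [531.7 -13.   21. ]
block 0.95 [251.8, 176.7] [527.  -19.4   0. ]
rib 1033 [528.1 -14.4  79.7  14.5  79.5] [527.48292401 -14.16378662  42.34770687] [array([39.53940817, 43.60063555])]
blk 2476 [528.1 -14.3  79.9  40.2  79.7]
[ 0.49178546  0.25253447 -0.68498614  1.8986769   0.18277213  1.05286063
  0.89935428]
```

View pics/w1.png

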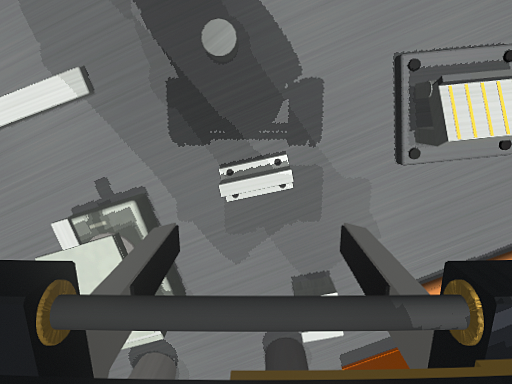

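Wrist picture: the T-block at (256,182), seen between the open fingers, with the plate at right (480,105) and the switch box at lower left (100,240). The cloud fit gives its centre as (528.1,-14.3), long axis 79.6°.

```bash
python3 - <<'E'
from h import *
go(528.2,-14.3,10,1.389)
s=sense(); s['tcp_rot'][2]=1.389; go(528.2,-14.3,10,1.389,s)
E
```

```text
from [528.6 -11.4 205.5] 1.168 tool shift cm [-0.28  0.08 19.55] spin -12.7
from [528.6 -11.4 205.5] 1.389 tool shift cm [-2.900e-01  1.000e-02  1.955e+01] spin -0.0
```

>>> {"method": "apply_moves", "body": {"series": [{"grip": -1, "xyz": [-0.28, 0.06, 0], "spin": -6.2}, {"grip": -1, "xyz": [0, 0, 3.5], "spin": -6.2}, {"grip": -1, "xyz": [0, 0, 4], "spin": 0}, {"grip": -1, "xyz": [0, 0, 4], "spin": 0}, {"grip": -1, "xyz": [0, 0, 3], "spin": 0}, {"grip": -1, "xyz": [0, 0, 2], "spin": 0}, {"grip": -1, "xyz": [0, 0, 0], "spin": 0}]}}

```text
t: 5.7
position: [526.4, -13.9, 38.2]
tcp_rot: [-3.138, 0.0, 1.384]
ft_force: [-0.2, -0.4, 0.9]
finger_gap: 94.0
```

```bash
python3 - <<'E'
from h import *
s=sense();print(s['position'],s['tcp_rot'],s['ft_force'],s['joint_pos'])
c=capture('wrist'); save('w2',c)
c=capture('side'); cv2.imwrite('pics/s2.png',cv2.resize(c['frame'][150:300,180:340],None,fx=4,fy=4))
E
```

```text
[526.39326293 -13.89160918  38.23064031] [-3.13750786e+00  3.66265582e-04  1.38406905e+00] [-0.20809587 -0.38592164  0.87439274] [ 0.41359934  0.47917088 -0.62260869  2.03965317  0.40458303  0.74847457
  0.92534234]
```

View pics/w2.png

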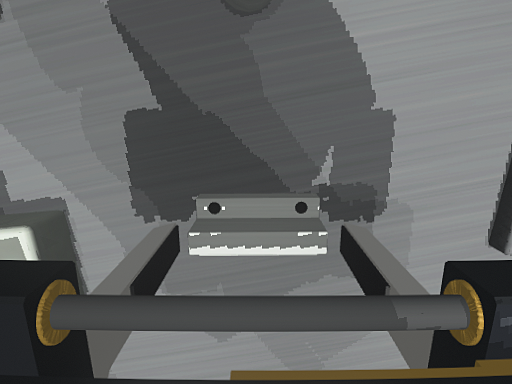

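View pics/s2.png

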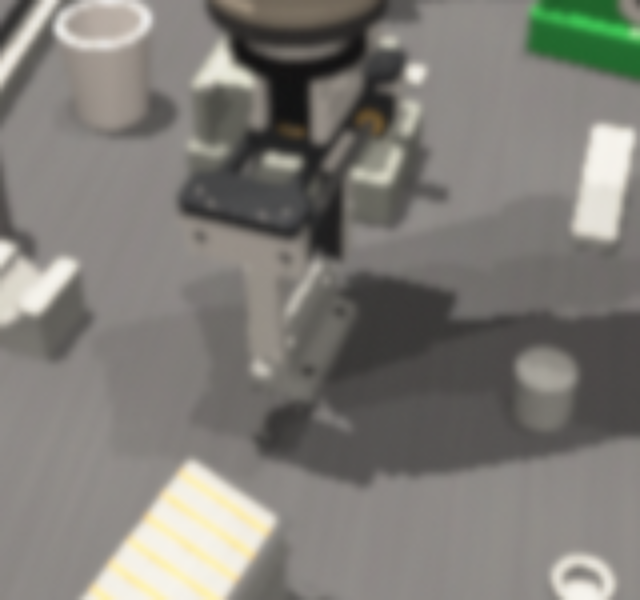

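Wrist picture: the block spans columns 189–328, midway between the finger edges at 180 and 341. Lowering onto it and closing on the end faces.

>>> {"method": "apply_moves", "body": {"series": [{"grip": -1, "xyz": [0, 0.17, 1.5], "spin": 0}, {"grip": -1, "xyz": [0, 0, 1.3], "spin": 0}, {"grip": -1, "xyz": [0, 0, 0], "spin": 0}, {"grip": 1, "xyz": [0, 0, 0], "spin": 0}, {"grip": 1, "xyz": [0, 0, 0], "spin": 0}, {"grip": 1, "xyz": [0, 0, 0], "spin": 0}, {"grip": 1, "xyz": [0, 0, 0], "spin": 0}, {"grip": 1, "xyz": [0, 0, 0], "spin": 0}], "force": 25}}

```text
t: 6.6
position: [529.9, -14.4, 12.8]
tcp_rot: [3.141, 0.0, 1.388]
ft_force: [-1.4, -0.8, 5.2]
finger_gap: 80.0
```

>>> {"method": "apply_moves", "body": {"series": [{"grip": 1, "xyz": [0, 0, -0.3], "spin": 0}, {"grip": 1, "xyz": [0, 0, -0.7], "spin": 0}, {"grip": 1, "xyz": [0, 0, 0], "spin": 0}]}}

```text
t: 6.9
position: [530.1, -14.2, 23.3]
tcp_rot: [3.141, -0.0, 1.388]
ft_force: [0.6, 0.1, -5.0]
finger_gap: 80.4
```

```bash
python3 - <<'E'
from h import *
s=sense();print(s['position'],s['tcp_rot'],s['ft_force'],s['finger_gap'])
c=capture('wrist'); save('w3',c)
c=capture('side'); cv2.imwrite('pics/s3.png',cv2.resize(c['frame'][150:300,180:340],None,fx=4,fy=4))
E
```

```text
[530.11118353 -14.2308569   23.3117982 ] [ 3.14071588e+00 -2.69198321e-04  1.38799285e+00] [ 0.6288989   0.11825398 -5.02493918] 80.4101656700605
```

View pics/s3.png

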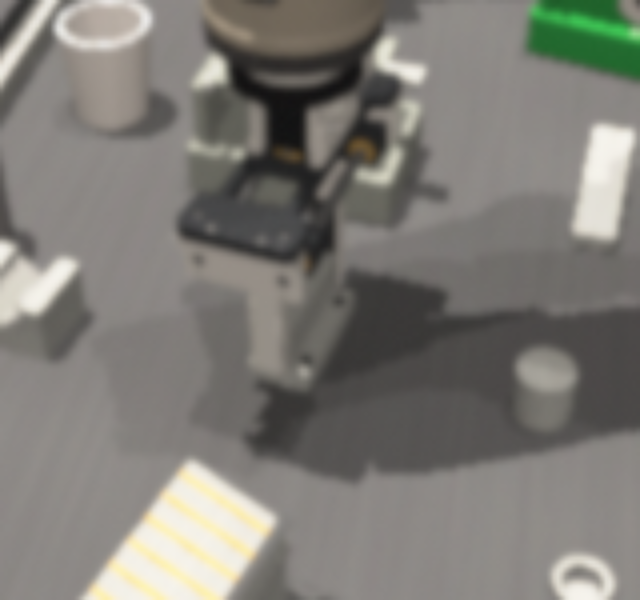

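Side crop: the block is held level between the fingers at (300,340), and the wrist force of -5 N agrees with its weight. Now lifting and moving toward the plate, with a stop to measure the plate.

>>> {"method": "apply_moves", "body": {"series": [{"grip": 1, "xyz": [0, 0, -2], "spin": 0}, {"grip": 1, "xyz": [0, 0, -4], "spin": 0}, {"grip": 1, "xyz": [0, 0, -4], "spin": 0}, {"grip": 1, "xyz": [0, 0, -4], "spin": 0}, {"grip": 1, "xyz": [2, 0, -3], "spin": 0}, {"grip": 1, "xyz": [3, 0, -2], "spin": 0}, {"grip": 1, "xyz": [4, 0, 0], "spin": 0}, {"grip": 1, "xyz": [3, 0, 0], "spin": 0}, {"grip": 1, "xyz": [1, 0, 0], "spin": 0}, {"grip": 1, "xyz": [0, 0, 0], "spin": 0}]}}

```text
t: 8.0
position: [553.0, 115.1, 212.2]
tcp_rot: [-3.141, -0.0, 1.391]
ft_force: [-0.2, -0.3, -5.3]
finger_gap: 79.8
```

```bash
python3 - <<'E'
from h import *
s=sense();print(s['position'],s['tcp_rot'],s['ft_force'],s['finger_gap'])
c=capture('wrist'); save('w4',c); P=cloud(c); np.save('w4.npy',c,allow_pickle=True)
p=s['position']; a=s['tcp_rot'][2]
X=np.array([np.cos(a),np.sin(a)]);Y=np.array([np.sin(a),-np.cos(a)])
# held block in tool coords
D=P-p; T=np.stack([D[...,:2]@X,D[...,:2]@Y,D[...,2]],-1)
m=np.isfinite(T[...,0])&(abs(T[...,0])<36)&(abs(T[...,1])<40)&(T[...,2]>-30)&(T[...,2]<45)
q=T[m]; print('held',len(q),rect2(q),np.percentile(q,[1,50,99],axis=0).round(1))
r=q[q[:,2]>q[:,2].max()-6]; print('rib',rect2(r))
for t in ['seat','plate']:
  for r in place_of('wrist',t): print(t,r['conf'],r['location'],at_z(c,*r['location'],84).round(1))
q=sel(P,440,640,130,320,62,110); A=np.c_[q[:,:2],np.ones(len(q))]
w=np.ones(len(q),bool); w=abs(q[:,2]-84-0.35*(q[:,0]-538)+.1*(q[:,1]-224))<6
for _ in range(8):
    S=np.linalg.lstsq(A[w],q[w,2],rcond=None)[0]; r=q[:,2]-A@S; w=abs(r)<2.5
print('plate',len(q),w.sum(),S,'slope',np.arctan(np.hypot(*S[:2])),'dir',np.arctan2(S[1],S[0]))
print(' face',rect2(q[w]),'all',rect2(q))
th=np.arctan2(S[1],S[0]);u=np.array([np.cos(th),np.sin(th)])
t=q[:,:2]@u; b=q[r>4]; print('ledge pts',len(b),np.percentile(b[:,:2]@u,[2,50,98]),'face u',np.percentile(q[w][:,:2]@u,[.5,99.5]),'z',np.percentile(q[w][:,2],[.5,99.5]))
E
```

```text
[552.99340678 115.14428269 212.17369928] [-3.14085927e+00 -4.57212445e-04  1.39072488e+00] [-0.15268261 -0.33101288 -5.25318159] 79.81204924027473
held 9555 [-0.  -8.5 27.3 72.1 89.7] [[-35.2 -21.9  -9.1]
 [  0.1  -8.7  18. ]
 [ 35.2   4.3  30.7]]
rib [ 0.  -2.1 72.  14.7  0.1]
seat 0.94 [366.3, 153.5] [536.8 221.5  84. ]
plate 0.57 [370.9, 150.7] [534.9 226.1  84. ]
plate 7930 6390 [  0.34642048  -0.10118112 -78.06631531] slope 0.34634714090581786 dir -0.284171346111415
 face [538.4 223.  110.3  55.2  73.2] all [539.6 222.6 111.6  65.   73.7]
ledge pts 904 [423.34774273 426.80630802 430.21018899] face u [430.96744414 481.13975522] z [76.86671275 95.90676002]
```

View pics/w4.png

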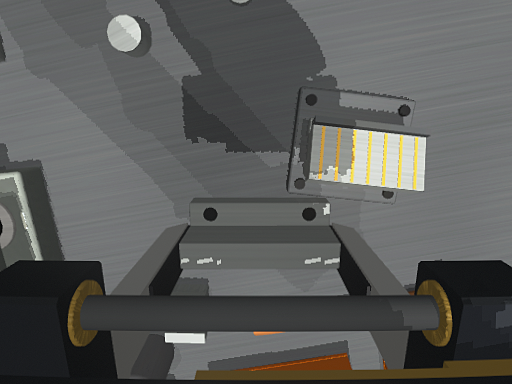

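Wrist picture: the block is held at (260,225), with its foot toward the top of the image. The plate with brass stripes is around (370,155), the dark ledge line along its top edge (the side nearer the robot). The fit gives the seat at about (535,224,84) and the uphill direction as -0.288 rad.

```bash
python3 - <<'E'
from h import *
go(533.8,224.1,125,1.283)
s=sense(); s['tcp_rot'][2]=1.283; go(533.8,224.1,125,1.283,s)
E
```

```text
from [553.2 112.2 212.1] 1.387 tool shift cm [10.65 -3.95  8.71] spin 5.9
from [553.2 112.2 212.1] 1.283 tool shift cm [10.18 -5.04  8.71] spin -0.0
```

>>> {"method": "apply_moves", "body": {"series": [{"grip": 1, "xyz": [0, 0, 0], "spin": 6}, {"grip": 1, "xyz": [3, -1.5, 0], "spin": 0}, {"grip": 1, "xyz": [4, -2, 0], "spin": 0}, {"grip": 1, "xyz": [3.2, -1.5, 1.7], "spin": 0}, {"grip": 1, "xyz": [0, 0, 3], "spin": 0}, {"grip": 1, "xyz": [0, 0, 3], "spin": 0}, {"grip": 1, "xyz": [0, 0, 1], "spin": 0}, {"grip": 1, "xyz": [0, 0, 0], "spin": 0}]}}

```text
t: 8.95
position: [533.9, 224.1, 124.5]
tcp_rot: [-3.14, 0.002, 1.282]
ft_force: [-0.6, -0.1, -5.0]
finger_gap: 79.8
```

```bash
python3 - <<'E'
from h import *
s=sense();print(s['ft_force'])
go(533.8,224.1,104,1.283)
for n in ['side','scene','wrist']:
    c=capture(n); save(n+'5',c)
c=capture('side');cv2.imwrite('pics/s5.png',cv2.resize(c['frame'][180:350,140:320],None,fx=3.5,fy=3.5))
E
```

```text
[-0.57973849 -0.12771036 -5.03184637]
from [533.9 224.1 124.5] 1.282 tool shift cm [-0.01 -0.01  2.05] spin -0.1
```

View pics/s5.png

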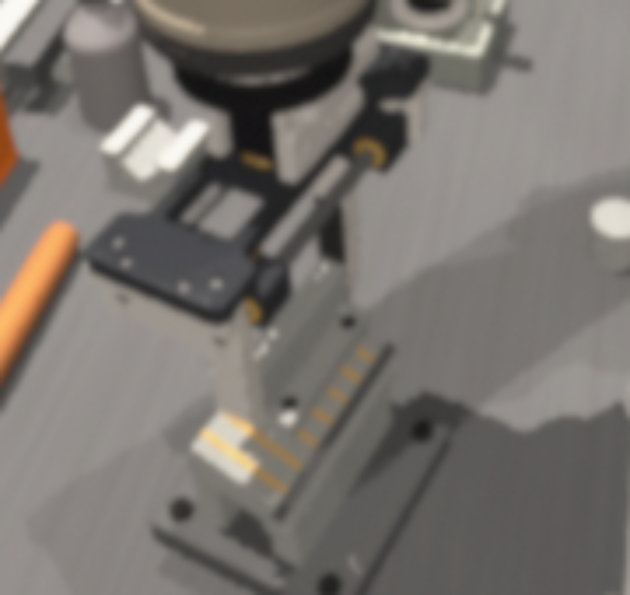

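View pics/wrist5.png

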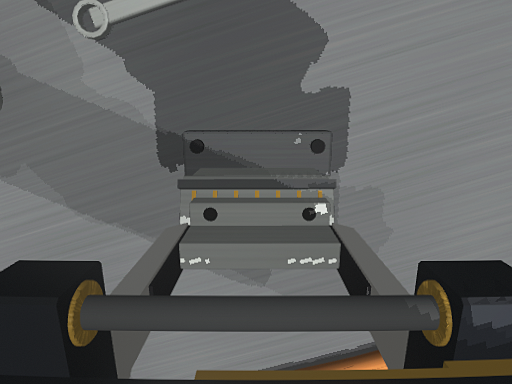

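Wrist picture: ledge line at row 183 (columns 178–337), parallel with the foot edge at row 200, so the block is square to the ledge. Lowering to first contact.

>>> {"method": "apply_moves", "body": {"series": [{"grip": 1, "xyz": [0, 0, 1], "spin": 0}, {"grip": 1, "xyz": [0, 0, 0.8], "spin": 0}, {"grip": 1, "xyz": [0, 0, 0.2], "spin": 0}, {"grip": 1, "xyz": [0, 0, 0], "spin": 0}], "force": 12}}

```text
t: 9.55
position: [534.0, 225.4, 104.9]
tcp_rot: [-3.141, 0.0, 1.283]
ft_force: [-0.3, -0.1, -6.3]
finger_gap: 80.0
```

>>> {"method": "apply_moves", "body": {"series": [{"grip": 1, "xyz": [0, 0, 0.1], "spin": 0}, {"grip": 1, "xyz": [0, 0, 0.1], "spin": 0}, {"grip": 1, "xyz": [0, 0, 0], "spin": 0}]}}

```text
t: 9.85
position: [534.4, 225.5, 103.5]
tcp_rot: [3.142, -0.0, 1.283]
ft_force: [0.7, -0.4, -5.6]
finger_gap: 79.9
```

>>> {"method": "apply_moves", "body": {"series": [{"grip": 1, "xyz": [0, 0, 0.1], "spin": 0}, {"grip": 1, "xyz": [0, 0, 0.1], "spin": 0}, {"grip": 1, "xyz": [0, 0, 0], "spin": 0}]}}

```text
t: 10.15
position: [534.2, 225.7, 101.9]
tcp_rot: [3.141, -0.0, 1.284]
ft_force: [-4.3, -1.0, 3.6]
finger_gap: 79.9
```

>>> {"method": "apply_moves", "body": {"series": [{"grip": 1, "xyz": [0, 0, 0.1], "spin": 0}, {"grip": 1, "xyz": [0, 0, 0.1], "spin": 0}, {"grip": 1, "xyz": [0, 0, 0], "spin": 0}]}}

```text
t: 10.45
position: [534.1, 225.8, 99.9]
tcp_rot: [3.142, -0.0, 1.284]
ft_force: [-5.5, -0.1, 4.7]
finger_gap: 80.5
```

```bash
cat >> h.py <<'E'
def held(tag):
    s=sense(); c=capture('wrist'); save(tag,c); P=cloud(c); p=s['position']; th=-0.288
    u=np.array([np.cos(th),np.sin(th)]); v=np.array([-u[1],u[0]])
    se=np.array([535.0,223.8,84.2]); D=P-se; a=.35
    U=D[...,:2]@u; V=D[...,:2]@v; Z=D[...,2]
    S=np.stack([U*np.cos(a)+Z*np.sin(a),V,-U*np.sin(a)+Z*np.cos(a)],-1)  # seat frame
    # rib top pts
    m=np.isfinite(S[...,0])&(abs(V-0)<34)&(abs(S[...,0])<45)&(S[...,2]>-6)&(S[...,2]<70)
    return s,c,S,m
E
python3 - <<'E'
from h import *
s,c,S,m=held('w6'); q=S[m]
h,e=np.histogram(q[:,2],bins=np.arange(-6,70,2)); print(dict(zip(e[:-1].astype(int),h)))
c=capture('side');cv2.imwrite('pics/s6.png',cv2.resize(c['frame'][180:350,140:320],None,fx=3.5,fy=3.5))
E
```

```text
{np.int64(-6): np.int64(0), np.int64(-4): np.int64(1), np.int64(-2): np.int64(522), np.int64(0): np.int64(987), np.int64(2): np.int64(11), np.int64(4): np.int64(0), np.int64(6): np.int64(351), np.int64(8): np.int64(639), np.int64(10): np.int64(71), np.int64(12): np.int64(316), np.int64(14): np.int64(384), np.int64(16): np.int64(39), np.int64(18): np.int64(220), np.int64(20): np.int64(1347), np.int64(22): np.int64(1450), np.int64(24): np.int64(162), np.int64(26): np.int64(97), np.int64(28): np.int64(106), np.int64(30): np.int64(114), np.int64(32): np.int64(116), np.int64(34): np.int64(139), np.int64(36): np.int64(116), np.int64(38): np.int64(150), np.int64(40): np.int64(129), np.int64(42): np.int64(393), np.int64(44): np.int64(1999), np.int64(46): np.int64(1669), np.int64(48): np.int64(45), np.int64(50): np.int64(0), np.int64(52): np.int64(0), np.int64(54): np.int64(0), np.int64(56): np.int64(0), np.int64(58): np.int64(0), np.int64(60): np.int64(0), np.int64(62): np.int64(0), np.int64(64): np.int64(0), np.int64(66): np.int64(0)}
```

View pics/s6.png

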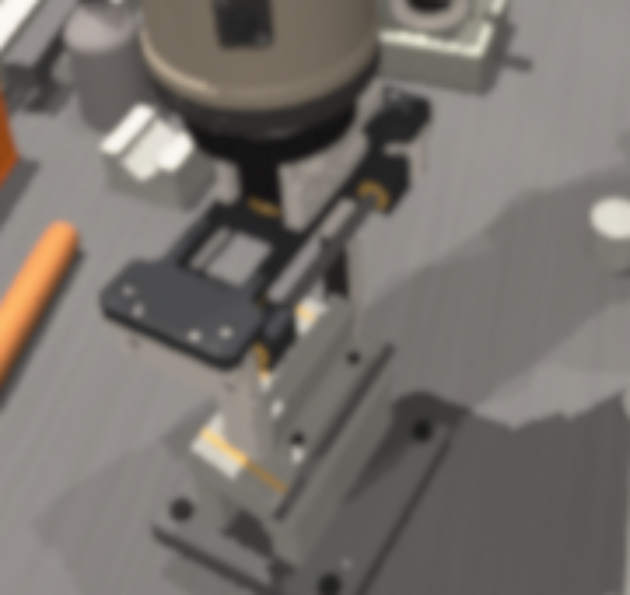

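View pics/w6.png

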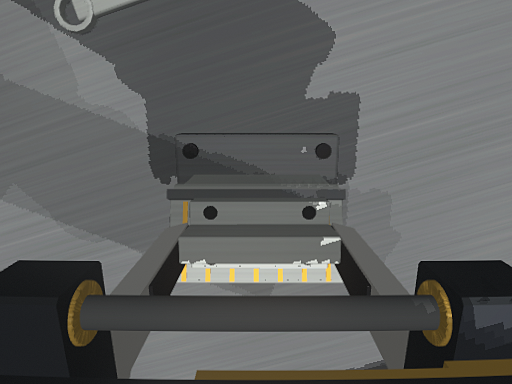

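```bash
cat >> h.py <<'E'
def report(tag):
    s,c,S,m=held(tag); q=S[m]
    f=q[abs(q[:,2])<2.5]; print('face z med',np.median(f[:,2]).round(2) if len(f) else None)
    for nm,lo,hi in [('rib',36,56),('foot',11,30)]:
        t=q[(q[:,2]>lo)&(q[:,2]<hi)]
        w=abs(t[:,2]-np.median(t[:,2]))<4
        for _ in range(6):
            k=np.polyfit(t[w,0],t[w,2],1); w=abs(t[:,2]-np.polyval(k,t[:,0]))<1.5
        t=t[w]; kv=np.polyfit(t[:,1],t[:,0],1)
        print(nm,w.sum(),'tilt vs seat',k[0].round(3),'x range',np.percentile(t[:,0],[1,50,99]).round(1),'z med',np.median(t[:,2]).round(1))
    l=q[(q[:,2]>5.5)&(q[:,2]<9.5)&(q[:,0]<-12)]; print('ledge x',np.percentile(l[:,0],[2,98]).round(1),len(l))
    print('tcp',s['position'].round(1),'F',s['ft_force'].round(1),'gap',round(s['finger_gap'],1))
    return S,m,c
E
python3 -c "
from h import *
report('w7')"
```

```text
face z med 0.23
rib 3740 tilt vs seat -0.236 x range [ 2.3  9.1 15.6] z med 45.8
foot 3339 tilt vs seat -0.258 x range [-17.1  -9.2  21.4] z med 21.7
ledge x [-25.9 -20.8] 977
tcp [534.1 225.8  99.9] F [-5.2  0.2  5.5] gap 80.0
```

>>> {"method": "apply_moves", "body": {"series": [{"grip": 1, "xyz": [0, 0, 0.1], "spin": 0}, {"grip": 1, "xyz": [0, 0, 0.1], "spin": 0}, {"grip": 1, "xyz": [0, 0, 0], "spin": 0}]}}

```text
t: 10.9
position: [534.5, 225.6, 98.1]
tcp_rot: [3.141, -0.0, 1.283]
ft_force: [-4.9, -2.1, 9.6]
finger_gap: 79.8
```

```bash
python3 -c "
from h import *
report('w8')"
```

```text
face z med 0.29
rib 3848 tilt vs seat -0.202 x range [ 0.5  6.9 13.7] z med 45.4
foot 3653 tilt vs seat -0.209 x range [-17.9  -9.4  20.9] z med 20.2
ledge x [-26.  -20.9] 977
tcp [534.5 225.6  98.1] F [-4.9 -2.1  9.6] gap 79.8
```

>>> {"method": "apply_moves", "body": {"series": [{"grip": 1, "xyz": [0, 0, 0], "spin": 0}, {"grip": 1, "xyz": [0, 0, 0], "spin": 0}, {"grip": 1, "xyz": [0, 0, 0], "spin": 0}], "force": 5}}

```text
t: 11.25
position: [534.6, 225.6, 98.0]
tcp_rot: [3.141, -0.0, 1.283]
ft_force: [-3.3, -1.7, 6.7]
finger_gap: 79.9
```

```bash
python3 -c "
from h import *
report('w9')"
```

```text
face z med 0.31
rib 3870 tilt vs seat -0.196 x range [ 0.2  7.  13.8] z med 45.3
foot 3661 tilt vs seat -0.209 x range [-17.8  -9.4  21. ] z med 20.3
ledge x [-25.8 -20.8] 983
tcp [534.6 225.6  98. ] F [-3.3 -1.7  6.7] gap 79.9
```

The fit shows the downhill foot edge resting on the ledge top at about (x -21, z 8 in the seat frame), so I move the block a few millimetres uphill before lowering further.

>>> {"method": "apply_moves", "body": {"series": [{"grip": 1, "xyz": [0, 0, 0], "spin": 0}, {"grip": 1, "xyz": [0, 0, 0], "spin": 0}, {"grip": 1, "xyz": [0, 0.15, -0.15], "spin": 0}, {"grip": 1, "xyz": [0, 0.2, -0.1], "spin": 0}, {"grip": 1, "xyz": [0, 0.2, -0.05], "spin": 0}, {"grip": 1, "xyz": [0, 0, 0], "spin": 0}], "force": 15}}

```text
t: 11.9
position: [540.0, 223.7, 100.4]
tcp_rot: [3.142, -0.0, 1.283]
ft_force: [-0.6, 0.3, -6.3]
finger_gap: 79.8
```

```bash
python3 -c "
from h import *
report('w10')"
```

```text
face z med 0.31
rib 3892 tilt vs seat -0.197 x range [ 6.4 13.2 20. ] z med 45.6
foot 3645 tilt vs seat -0.21 x range [-11.6  -3.1  27.2] z med 20.5
ledge x [-25.8 -19.9] 1148
tcp [540.  223.7 100.4] F [-0.6  0.3 -6.3] gap 79.8
```

>>> {"method": "apply_moves", "body": {"series": [{"grip": 1, "xyz": [0, 0, 0.1], "spin": 0}, {"grip": 1, "xyz": [0, 0, 0.1], "spin": 0}, {"grip": 1, "xyz": [0, 0, 0], "spin": 0}], "force": 8}}

```text
t: 12.25
position: [539.3, 224.0, 98.5]
tcp_rot: [-3.141, 0.0, 1.284]
ft_force: [-3.5, -0.7, 0.5]
finger_gap: 80.2
```

```bash
python3 -c "
from h import *
report('w11')"
```

```text
face z med 0.23
rib 3923 tilt vs seat -0.142 x range [ 3.6 10.3 17.2] z med 44.5
foot 3986 tilt vs seat -0.144 x range [-13.   -3.5  25.7] z med 18.2
ledge x [-25.7 -20. ] 1110
tcp [539.3 224.   98.5] F [-3.5 -0.7  0.5] gap 80.2
```

Rotating well with low force. Continuing down.

>>> {"method": "apply_moves", "body": {"series": [{"grip": 1, "xyz": [0, 0, 0.1], "spin": 0}, {"grip": 1, "xyz": [0, 0, 0.1], "spin": 0}, {"grip": 1, "xyz": [0, 0, 0.1], "spin": 0}, {"grip": 1, "xyz": [0, 0, 0], "spin": 0}]}}

```text
t: 12.7
position: [539.6, 223.9, 95.3]
tcp_rot: [-3.141, -0.0, 1.283]
ft_force: [-2.3, -1.3, -1.4]
finger_gap: 79.9
```

```bash
python3 -c "
from h import *
report('w12')"
```

```text
face z med 0.24
rib 3969 tilt vs seat -0.007 x range [-2.1  4.6 11.4] z med 42.4
foot 4772 tilt vs seat -0.01 x range [-15.2  -3.7  23.9] z med 14.4
ledge x [-25.5 -20. ] 1112
tcp [539.6 223.9  95.3] F [-2.3 -1.3 -1.4] gap 79.9
```

Flat on the plate (tilt -0.007), centre about 4.6 mm uphill of the seat. Releasing, then I push it down to the ledge from its uphill side.

>>> {"method": "apply_moves", "body": {"series": [{"grip": -0.85, "xyz": [0, 0, 0], "spin": 0}, {"grip": -1, "xyz": [0, 0, 0], "spin": 0}, {"grip": -1, "xyz": [0, 0, 0], "spin": 0}, {"grip": -1, "xyz": [0, 0, 0], "spin": 0}]}}

```text
t: 13.15
position: [539.8, 224.0, 95.6]
tcp_rot: [3.141, -0.0, 1.283]
ft_force: [-0.2, 0.6, 0.1]
finger_gap: 93.8
```

```bash
python3 -c "
from h import *
report('w13')"
```

```text
face z med 0.31
rib 3954 tilt vs seat -0.011 x range [-2.8  4.  10.8] z med 42.2
foot 4753 tilt vs seat -0.001 x range [-15.5  12.5  23.7] z med 14.3
ledge x [-25.8 -19.9] 1196
tcp [539.8 224.   95.6] F [-0.2  0.6  0.1] gap 93.8
```

View pics/w13.png

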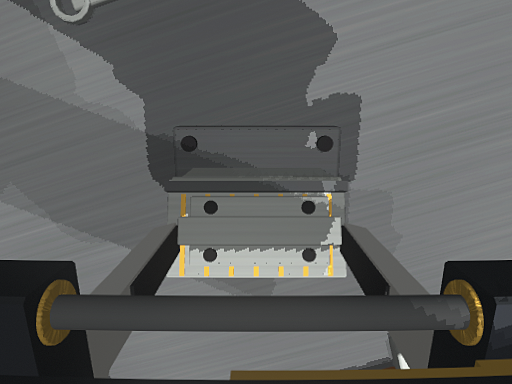

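The picture shows the block flat on the plate and let go: foot edge at row 195 with a strip of plate showing above it, ledge at row 183. Its centre is at x about 4 mm. Going round to the uphill side.

>>> {"method": "apply_moves", "body": {"series": [{"grip": -1, "xyz": [0, 0, -1.5], "spin": 0}, {"grip": -1, "xyz": [0, 0, -2.5], "spin": 0}, {"grip": -1, "xyz": [0, 0, -1], "spin": 0}, {"grip": 0.1, "xyz": [0, 1.5, 0], "spin": 0}, {"grip": 0.1, "xyz": [0, 1.5, 0], "spin": 0}, {"grip": 0.1, "xyz": [0, 0, 0], "spin": 0}, {"grip": 0.1, "xyz": [0, 0, 2], "spin": 0}, {"grip": 0.1, "xyz": [0, 0, 2], "spin": 0}, {"grip": 0.1, "xyz": [0, 0, 0.3], "spin": 0}, {"grip": 0.1, "xyz": [0, 0, 0], "spin": 0}], "force": 20}}

```text
t: 14.2
position: [568.0, 215.3, 101.7]
tcp_rot: [-3.14, 0.001, 1.283]
ft_force: [0.1, 0.3, -0.1]
finger_gap: 43.2
```

```bash
python3 -c "
from h import *
report('w14')
c=capture('side');cv2.imwrite('pics/s14.png',cv2.resize(c['frame'][180:350,140:320],None,fx=3.5,fy=3.5))"
```

```text
face z med 0.34
rib 4127 tilt vs seat -0.004 x range [-2.8  4.4 41.8] z med 42.2
foot 4167 tilt vs seat 0.001 x range [-16.   14.6  31.6] z med 14.2
ledge x [-26.1 -19.8] 1309
tcp [568.  215.3 101.7] F [ 0.1  0.3 -0.1] gap 43.2
```

View pics/s14.png

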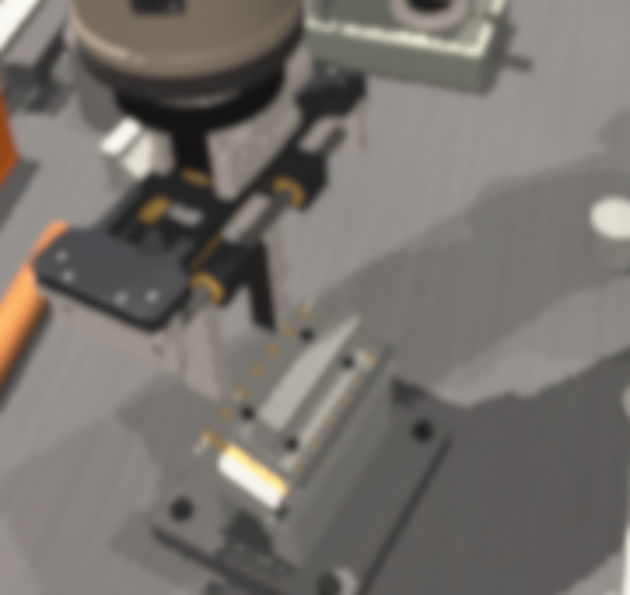

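View pics/w14.png

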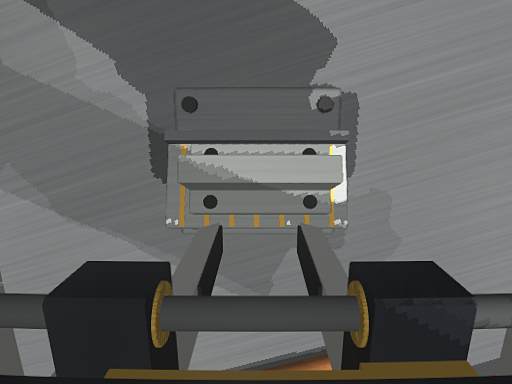

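Side crop: the block sits rib-up on the plate, half-open fingers at its uphill side (230,340), clear of it. Pushing downhill in small steps.

>>> {"method": "apply_moves", "body": {"series": [{"grip": 0.1, "xyz": [0, -0.3, 0.1], "spin": 0}, {"grip": 0.1, "xyz": [0, -0.3, 0], "spin": 0}, {"grip": 0.1, "xyz": [0, -0.1, 0], "spin": 0}, {"grip": 0.1, "xyz": [0, 0, 0], "spin": 0}]}}

```text
t: 14.7
position: [561.6, 217.6, 101.8]
tcp_rot: [3.141, -0.0, 1.284]
ft_force: [0.2, 0.3, 0.4]
finger_gap: 42.1
```

>>> {"method": "apply_moves", "body": {"series": [{"grip": 0.1, "xyz": [0, -0.1, 0.03], "spin": 0}, {"grip": 0.1, "xyz": [0, -0.1, 0.03], "spin": 0}, {"grip": 0.1, "xyz": [0, 0, 0], "spin": 0}]}}

```text
t: 15.0
position: [559.7, 218.1, 100.9]
tcp_rot: [3.142, -0.0, 1.283]
ft_force: [0.5, -0.6, -0.6]
finger_gap: 41.9
```

>>> {"method": "apply_moves", "body": {"series": [{"grip": 0.1, "xyz": [0, -0.1, 0.03], "spin": 0}, {"grip": 0.1, "xyz": [0, -0.1, 0.03], "spin": 0}, {"grip": 0.1, "xyz": [0, 0, 0], "spin": 0}]}}

```text
t: 15.3
position: [558.6, 218.4, 100.6]
tcp_rot: [3.14, -0.001, 1.283]
ft_force: [3.8, -1.6, 1.7]
finger_gap: 42.0
```

```bash
python3 -c "
from h import *
report('w15')"
```

```text
face z med 0.31
rib 4032 tilt vs seat -0.008 x range [-6.6  0.5 33.9] z med 42.2
foot 4256 tilt vs seat -0.001 x range [-19.6  10.   23. ] z med 14.3
ledge x [-26.  -21.4] 889
tcp [558.6 218.4 100.6] F [ 3.8 -1.6  1.7] gap 42.0
```

>>> {"method": "apply_moves", "body": {"series": [{"grip": 0.1, "xyz": [0, -0.1, 0.03], "spin": 0}, {"grip": 0.1, "xyz": [0, 0, 0], "spin": 0}]}}

```text
t: 15.55
position: [558.3, 218.5, 100.6]
tcp_rot: [3.139, -0.001, 1.283]
ft_force: [8.4, -2.1, 3.4]
finger_gap: 42.4
```

>>> {"method": "apply_moves", "body": {"series": [{"grip": 0.1, "xyz": [0, -0.1, 0.03], "spin": 0}, {"grip": 0.1, "xyz": [0, 0, 0], "spin": 0}]}}

```text
t: 15.75
position: [558.2, 218.5, 100.6]
tcp_rot: [3.138, -0.001, 1.282]
ft_force: [10.7, -3.8, 4.0]
finger_gap: 42.3
```

The tool stalls at about 11 N, so the block is on the ledge. Backing off and checking.

>>> {"method": "apply_moves", "body": {"series": [{"grip": 0.1, "xyz": [0, 0.5, 0], "spin": 0}, {"grip": 0.1, "xyz": [0, 0.5, -0.5], "spin": 0}, {"grip": 0.1, "xyz": [0, 0.5, -3], "spin": 0}, {"grip": 0.1, "xyz": [0, -1, -4], "spin": 0}, {"grip": 0.1, "xyz": [0, -2, -3], "spin": 0}, {"grip": 0.1, "xyz": [0, 0, 0], "spin": 0}]}}

```text
t: 16.35
position: [541.0, 225.8, 208.9]
tcp_rot: [3.138, -0.003, 1.286]
ft_force: [0.1, 0.2, 0.7]
finger_gap: 41.8
```

```bash
python3 - <<'E'
from h import *
S,m,c=report('w16')
q=S[np.isfinite(S[...,0])&(abs(S[...,0])<60)&(abs(S[...,1])<60)]
r=q[(abs(q[:,2]-42)<2)&(abs(q[:,0])<12)]; print('rib',rect2(r),r[:,0].min(),r[:,0].max())
r=q[(abs(q[:,2]-14.2)<2)&(abs(q[:,0])<30)&(abs(q[:,1])<45)]; print('foot',rect2(r))
c=capture('side');cv2.imwrite('pics/s16.png',cv2.resize(c['frame'][200:340,150:300],None,fx=4,fy=4))
E
```

```text
face z med 0.34
rib 1377 tilt vs seat 0.002 x range [-6.5  0.3  7. ] z med 42.2
foot 1607 tilt vs seat -0.001 x range [-19.    9.7  19.5] z med 14.3
ledge x [-26. -21.] 396
tcp [541.  225.8 208.9] F [0.1 0.2 0.7] gap 41.8
rib [ 0.3  2.3 13.7 80.3  0.3] -6.785011478730979 7.118993729329746
foot [ 0.5  2.2 39.4 79.5  0. ]
```

View pics/w16.png

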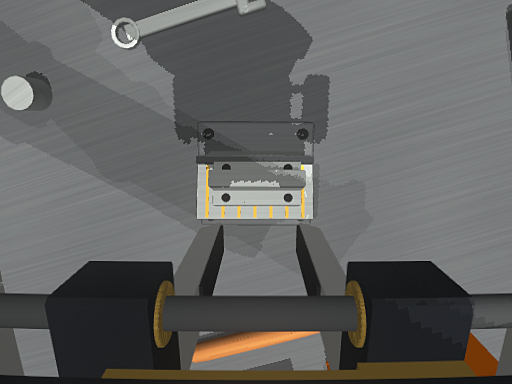

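View pics/s16.png

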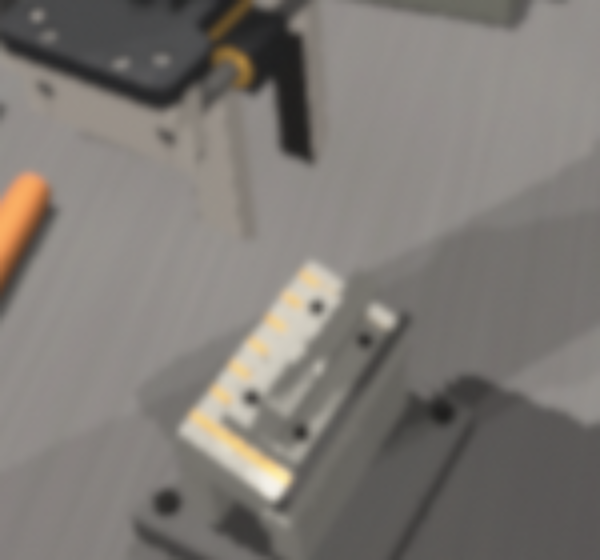

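Both views show the block seated rib-up against the ledge (wrist (256,185)); the fit gives x 0.3 mm, y 2.3 mm, tilt 0.002, skew about 0.3°. Next the flap on the grey box.

>>> {"method": "apply_moves", "body": {"series": [{"grip": 0.1, "xyz": [-3, 0.4, 0], "spin": 0}, {"grip": 0.1, "xyz": [-4.5, 0.7, 0], "spin": 0}, {"grip": 0.1, "xyz": [-4.5, 0.7, 0], "spin": 0}, {"grip": 0.1, "xyz": [-4.5, 0.7, 0], "spin": 0}, {"grip": 0.1, "xyz": [-4.5, 0.7, 0], "spin": 0}, {"grip": 0.1, "xyz": [-4.5, 0.7, 0], "spin": 0}, {"grip": 0.1, "xyz": [-4.5, 0.6, 0], "spin": 0}, {"grip": 0.1, "xyz": [-4.5, 0.6, 0], "spin": -5.5}, {"grip": 0.1, "xyz": [-3, 0.4, 0], "spin": -6}, {"grip": 0.1, "xyz": [0, 0, 0], "spin": 0}]}}

```text
t: 17.45
position: [489.4, -157.0, 203.1]
tcp_rot: [-3.139, -0.0, 1.482]
ft_force: [0.3, -0.5, -0.2]
finger_gap: 42.1
```

```bash
python3 - <<'E'
from h import *
s=sense(); print(s['position'],s['tcp_rot'])
c=capture('wrist'); save('w17',c); P=cloud(c)
for t,z in [('tab',95),('flap_hinge',92),('knob_grip',77)]:
  for r in place_of('wrist',t): print(t,r['conf'],r['location'],at_z(c,*r['location'],z).round(1))
for r in masks_of('wrist','flap')[:2]: print(r['conf'],r['rect'])
q=sel(P,440,660,-290,-120,86,104); print('flap',len(q),rect2(q),np.median(q,0))
E
```

```text
[ 489.41927813 -156.95305091  203.14671236] [-3.13897951e+00 -1.80718785e-04  1.48169946e+00]
tab 0.77 [218.9, 199.5] [ 490.7 -193.    95. ]
0.89 [172.5, 186.1, 262.0, 295.4]
flap 4992 [ 533.4 -199.2   84.5  107.5   84.3] [ 533.65109036 -187.66558167   96.57071994]
```

View pics/w17.png

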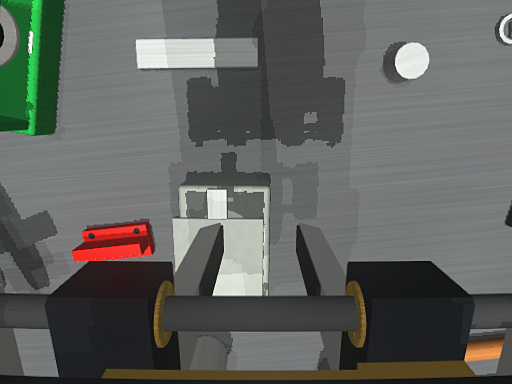

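```bash
python3 - <<'E'
from h import *
c=capture('wrist'); P=cloud(c)
q=sel(P,440,660,-290,-120,88,104)
a=np.radians(-5.7); e=np.array([np.cos(a),np.sin(a)]); n=np.array([-e[1],e[0]])
u=q[:,:2]@e; v=q[:,:2]@n
print('u min',np.percentile(u,[0.1,.5,1]))
edges=np.arange(np.floor(u.min()),u.min()+45,3)
for lo in edges:
    w=(u>=lo)&(u<lo+3)
    if w.any(): print(lo,w.sum(),v[w].min().round(1),v[w].max().round(1),np.median(q[w,2]).round(1))
# skew of tab/edge
for lo in [u.min()+40]:
    w=(u>=lo)&(u<lo+40)
    kk=[]
    for b in np.arange(lo,lo+40,4):
        z=(u>=b)&(u<b+4)&(v<np.median(v)); 
        if z.any(): kk.append((b,np.percentile(v[z],1)))
    kk=np.array(kk); print('left edge slope',np.polyfit(kk[:,0],kk[:,1],1)[0], kk.round(1).tolist())
E
```

```text
u min [496.94919354 497.42372051 498.45255282]
496.0 60 -153.6 -136.1 98.1
499.0 67 -153.9 -136.1 98.5
502.0 71 -153.8 -135.9 98.3
505.0 69 -153.9 -135.9 98.2
508.0 64 -154.2 -136.0 98.3
511.0 61 -153.0 -136.0 98.4
514.0 69 -153.4 -136.0 98.4
517.0 63 -153.4 -136.1 98.4
520.0 65 -153.5 -136.1 98.3
523.0 178 -186.1 -103.2 96.2
526.0 278 -186.6 -103.2 96.4
529.0 282 -186.6 -103.2 96.4
532.0 236 -186.7 -103.1 96.6
535.0 203 -187.0 -103.1 96.6
538.0 196 -187.2 -103.1 96.5
541.0 192 -187.0 -103.0 96.5
left edge slope 0.05894056528727536 [[536.7, -186.9], [540.7, -186.8], [544.7, -186.3], [548.7, -186.7], [552.7, -186.9], [556.7, -187.1], [560.7, -186.6], [564.7, -186.9], [568.7, -185.8], [572.7, -183.0]]
```

Wrist picture: the grey flap's tab is at (217,203), with red (113,240) and green (30,65) look-alikes to the left. The cloud gives the tab centre (493.8,-194.9,95) and hinge (620,-207.5,92), box direction -5.7°.

```bash
python3 - <<'E'
from h import *
go(492.6,-194.8,86,1.471)
E
```

```text
from [ 491.  -150.9  204.4] 1.485 tool shift cm [-4.36  0.54 11.84] spin 0.8
```

>>> {"method": "apply_moves", "body": {"series": [{"grip": 0.1, "xyz": [-2.2, 0.2, 0], "spin": 0.7}, {"grip": 0.1, "xyz": [-2.2, 0.2, 2], "spin": 0}, {"grip": 0.1, "xyz": [0, 0, 3], "spin": 0}, {"grip": 0.1, "xyz": [0, 0, 2], "spin": 0}, {"grip": 0.1, "xyz": [0, 0, 0], "spin": 0}, {"grip": 0.1, "xyz": [0, 0, 0], "spin": 0}]}}

```text
t: 18.35
position: [491.0, -196.1, 135.1]
tcp_rot: [-3.141, -0.0, 1.472]
ft_force: [-0.6, 0.5, 0.9]
finger_gap: 42.3
```

```bash
python3 - <<'E'
from h import *
go(492.6,-194.8,86,1.471)
c=capture('wrist'); save('w18',c)
E
```

```text
from [ 491.  -196.1  135.1] 1.472 tool shift cm [0.14 0.14 4.91] spin 0.1
```

View pics/w18.png

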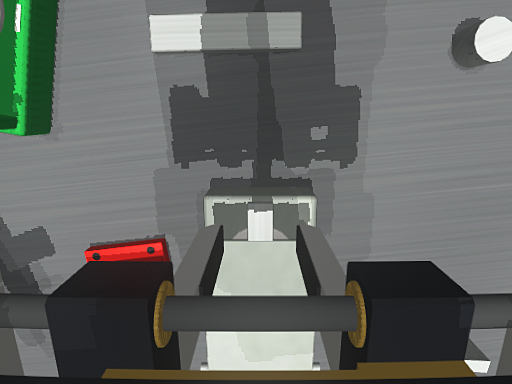

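The tab at (261,225) lies midway between the fingers (222 and 297). Lowering and closing lightly on it.

>>> {"method": "apply_moves", "body": {"series": [{"grip": 0.1, "xyz": [0.1, 0.12, 2], "spin": 0}, {"grip": 0.1, "xyz": [0, 0, 2], "spin": 0}, {"grip": 0.1, "xyz": [0, 0, 0.9], "spin": 0}, {"grip": 0.1, "xyz": [0, 0, 0], "spin": 0}, {"grip": 1, "xyz": [0, 0, 0], "spin": 0}, {"grip": 1, "xyz": [0, 0, 0], "spin": 0}, {"grip": 1, "xyz": [0, 0, 0], "spin": 0}, {"grip": 1, "xyz": [0, 0, 0], "spin": 0}], "force": 10}}

```text
t: 19.2
position: [492.3, -195.9, 86.3]
tcp_rot: [3.141, 0.001, 1.472]
ft_force: [0.5, -1.3, 3.3]
finger_gap: 17.9
```

```bash
python3 - <<'E'
from h import *
s=sense(); print(s['position'],s['tcp_rot'][2],s['ft_force'],s['finger_gap'])
p=s['position']; a=np.radians(-5.7); e=np.array([np.cos(a),np.sin(a)])
up=p[:2]@e; print('r',637.5-up)
r=127; prev=(-r,3.0)
# tab centre rel hinge at angle 0: (-127,+3)
R=np.hypot(127,3); a0=np.arctan2(3,127)
for th in np.arange(0,1.81,0.15):
    print(round(th,2),np.round([-R*np.cos(th+a0)+R*np.cos(a0),R*np.sin(th+a0)-3],1))
E
```

```text
[ 492.3269229  -195.94594161   86.29295178] 1.471523550499343 [ 0.46074321 -1.28522282  3.31743721] 17.86196324491344
r 128.14605124541288
0.0 [0. 0.]
0.15 [ 1.9 18.9]
0.3 [ 6.6 37.4]
0.45 [13.9 54.9]
0.6 [23.9 71.2]
0.75 [36.1 85.8]
0.9 [50.4 98.3]
1.05 [ 66.4 108.7]
1.2 [ 83.8 116.5]
1.35 [102.1 121.6]
1.5 [121.  123.9]
1.65 [140.  123.4]
1.8 [158.8 120. ]
```

>>> {"method": "apply_moves", "body": {"series": [{"grip": 1, "xyz": [0, 0.05, -0.95], "spin": 0}, {"grip": 1, "xyz": [0, 0.14, -0.94], "spin": 0}, {"grip": 1, "xyz": [0, 0.2, -0.93], "spin": 0}, {"grip": 1, "xyz": [0, 0.27, -0.92], "spin": 0}, {"grip": 1, "xyz": [0, 0.73, -1.75], "spin": 0}, {"grip": 1, "xyz": [0, 1.0, -1.63], "spin": 0}, {"grip": 1, "xyz": [0, 0, 0], "spin": 0}]}}

```text
t: 19.9
position: [517.1, -198.3, 159.4]
tcp_rot: [3.14, 0.001, 1.472]
ft_force: [-3.5, -4.6, 0.7]
finger_gap: 18.1
```

```bash
python3 - <<'E'
from h import *
s=sense(); print(s['position'],s['ft_force'],s['finger_gap'])
c=capture('side'); cv2.imwrite('pics/s19.png',cv2.resize(c['frame'][80:240,170:340],None,fx=3.5,fy=3.5))
E
```

```text
[ 517.12095225 -198.28373317  159.42129939] [-3.46448025 -4.63980305  0.74297741] 18.06667286155688
```

View pics/s19.png

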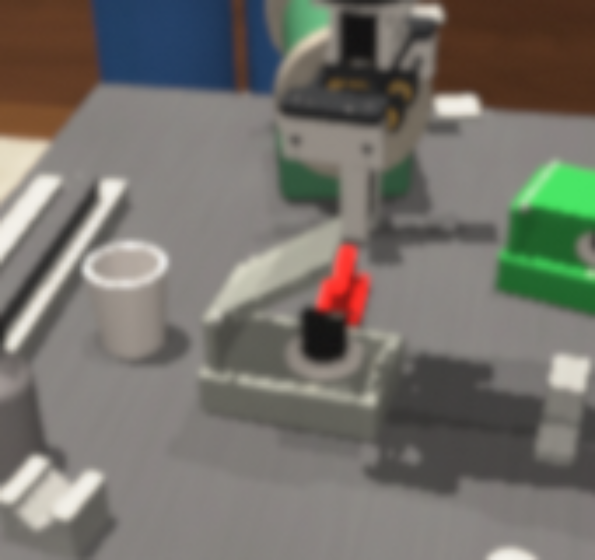

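The side crop shows the flap lifted about 0.6 rad with the tab still between the fingers at (350,235), and the black knob visible at (325,335). Continuing the arc.

>>> {"method": "apply_moves", "body": {"series": [{"grip": 1, "xyz": [0, 1.22, -1.46], "spin": 0}, {"grip": 1, "xyz": [0, 1.43, -1.25], "spin": 0}, {"grip": 1, "xyz": [0, 1.6, -1.04], "spin": 0}, {"grip": 1, "xyz": [0, 1.74, -0.78], "spin": 0}, {"grip": 1, "xyz": [0, 1.83, -0.51], "spin": 0}, {"grip": 1, "xyz": [0, 1.89, -0.23], "spin": 0}, {"grip": 1, "xyz": [0, 0, 0], "spin": 0}]}}

```text
t: 20.65
position: [614.7, -207.8, 210.9]
tcp_rot: [3.139, 0.0, 1.472]
ft_force: [-1.4, -6.0, 10.8]
finger_gap: 18.2
```

```bash
python3 - <<'E'
from h import *
s=sense(); print(s['position'],s['ft_force'],s['finger_gap'])
c=capture('side'); cv2.imwrite('pics/s20.png',cv2.resize(c['frame'][80:240,170:340],None,fx=3.5,fy=3.5))
E
```

```text
[ 614.68972705 -207.81129759  210.92419394] [-1.42673009 -5.97880658 10.77289392] 18.194315004309377
```

View pics/s20.png

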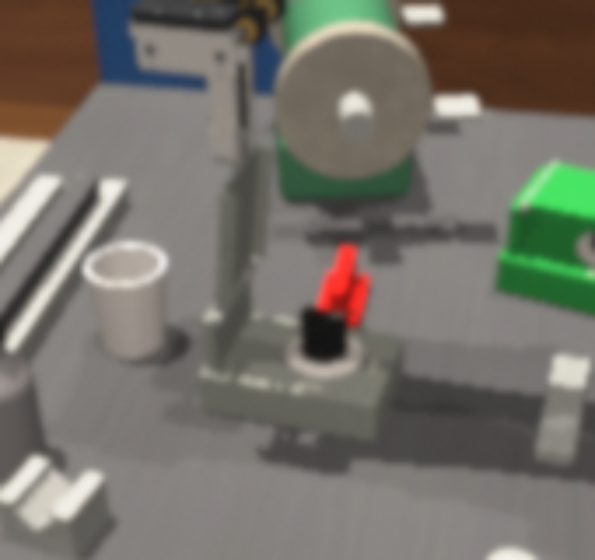

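>>> {"method": "apply_moves", "body": {"series": [{"grip": 1, "xyz": [0, 1.9, -0.2], "spin": 0}, {"grip": 1, "xyz": [0, 1.88, 0.3], "spin": 0}, {"grip": 1, "xyz": [0, 0.9, 0.25], "spin": 0}, {"grip": 1, "xyz": [0, 0, 0], "spin": 0}]}}

```text
t: 21.1
position: [660.5, -212.3, 206.6]
tcp_rot: [3.14, -0.0, 1.472]
ft_force: [2.0, -5.5, 4.9]
finger_gap: 17.4
```

```bash
python3 - <<'E'
from h import *
s=sense(); print(s['position'],s['ft_force'],s['finger_gap'])
c=capture('side'); cv2.imwrite('pics/s21.png',cv2.resize(c['frame'][80:240,170:340],None,fx=3.5,fy=3.5))
E
```

```text
[ 660.5282159  -212.31099753  206.61952417] [ 2.00820421 -5.46495142  4.92439407] 17.444770844247735
```

View pics/s21.png

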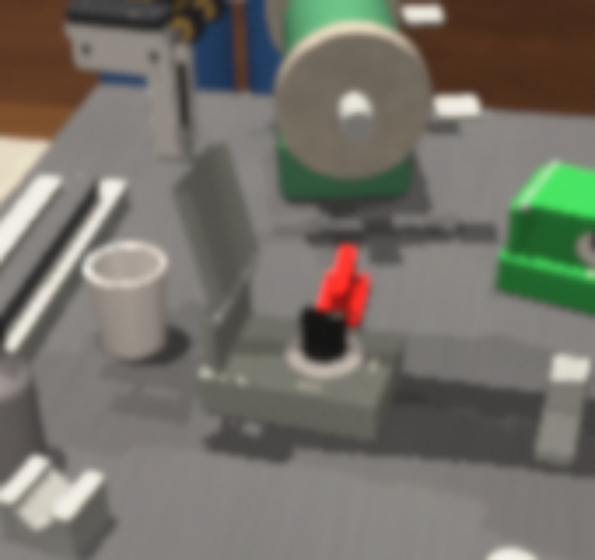

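The side crop shows the flap past vertical, tilted back at about 1.85 rad, still held at the tab. Letting go and lifting clear.

>>> {"method": "apply_moves", "body": {"series": [{"grip": 0, "xyz": [0, 0, 0], "spin": 0}, {"grip": 0, "xyz": [0, 0, 0], "spin": 0}, {"grip": 0, "xyz": [0, 0, -1], "spin": 0}, {"grip": 0, "xyz": [0, 0, -4], "spin": 0}, {"grip": 0, "xyz": [0, 0, -3], "spin": 0}, {"grip": 0, "xyz": [0, 0, 0], "spin": 0}]}}

```text
t: 21.75
position: [660.7, -211.7, 291.6]
tcp_rot: [3.135, 0.001, 1.472]
ft_force: [-0.7, 0.3, 0.7]
finger_gap: 46.9
```

```bash
python3 - <<'E'
from h import *
s=sense(); print(s['position'],s['ft_force'],s['finger_gap'])
c=capture('side'); cv2.imwrite('pics/s22.png',cv2.resize(c['frame'][80:240,170:340],None,fx=3.5,fy=3.5)); P=cloud(c)
for r in place_of('side','knob_grip')[:2]: print(r['conf'],r['location'],at_z(c,*r['location'],77))
q=sel(P,500,600,-240,-160,78,90); print(len(q),rect2(q) if len(q)>3 else '')
# flap angle from points above 110
q=sel(P,600,760,-270,-130,105,230); a=np.radians(-5.7); e=np.array([np.cos(a),np.sin(a)]); u=q[:,:2]@e-637.5
m=abs(u)<140
for _ in range(5):
    k=np.polyfit(q[m,2],u[m],1); m=abs(u-np.polyval(k,q[:,2]))<4
print('flap ang',np.pi/2+np.arctan(k[0]),m.sum(),len(q))
c=capture('scene'); P=cloud(c); save('sc22',c)
for r in place_of('scene','knob_grip')[:2]: print(r['conf'],r['location'],at_z(c,*r['location'],77))
q=sel(P,500,600,-240,-160,78,90); print(len(q),rect2(q) if len(q)>3 else '')
E
```

```text
[ 660.67868793 -211.67434661  291.57804181] [-0.71173769  0.30314608  0.66266834] 46.88588441702294
0.73 [263.5, 171.3] [ 540.47772933 -198.05924378   77.        ]
0.45 [346.6, 142.2] [ 311.97557472 -405.14300966   77.        ]
46 [ 544.3 -198.5   15.2   33.6   80.8]
flap ang 2.151535215153961 598 793
0.59 [202.9, 203.3] [ 554.5730301  -205.86139282   77.        ]
71 [ 547.3 -199.8   13.9   35.8   77.1]
```

View pics/s22.png

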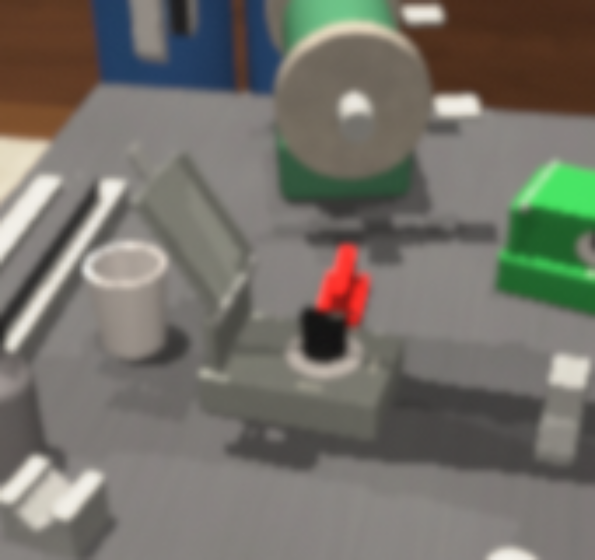

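The side crop shows the flap leaning open (fit 2.15 rad) and the knob at (325,335). Moving over the knob and taking a look.

>>> {"method": "apply_moves", "body": {"series": [{"grip": 0, "xyz": [0, -3.5, 0], "spin": 0}, {"grip": 0, "xyz": [0, -4.5, 0], "spin": 0}, {"grip": 0, "xyz": [0, -3.5, 3], "spin": 0}, {"grip": 0, "xyz": [0, 0, 4], "spin": 0}, {"grip": 0, "xyz": [0, 0, 3], "spin": 0}, {"grip": 0, "xyz": [0, 0, 0], "spin": 0}, {"grip": 0, "xyz": [0, 0, 0], "spin": 0}]}}

```text
t: 22.65
position: [544.5, -200.4, 186.3]
tcp_rot: [-3.141, -0.001, 1.472]
ft_force: [0.1, -0.8, 0.5]
finger_gap: 47.1
```

```bash
python3 - <<'E'
from h import *
s=sense(); print(s['position'],s['tcp_rot'],s['joint_pos'])
c=capture('wrist'); save('w23',c); P=cloud(c)
for r in place_of('wrist','knob_grip')[:2]: print(r['conf'],r['location'],at_z(c,*r['location'],77))
q=sel(P,510,585,-240,-160,79,92); print(len(q),rect2(q) if len(q)>3 else '',np.median(q,0))
E
```

```text
[ 544.53461918 -200.40691856  186.25931315] [-3.14053384e+00 -8.70821332e-04  1.47209716e+00] [ 0.74037207  0.35278726 -0.61610275  1.81141234  0.2311673   1.05109846
  1.50942502]
0.8 [258.8, 195.7] [ 545.92674832 -200.02053505   77.        ]
639 [ 545.5 -200.1   14.    37.8   78.7] [ 544.75429079 -199.95522712   84.1131696 ]
```

View pics/w23.png

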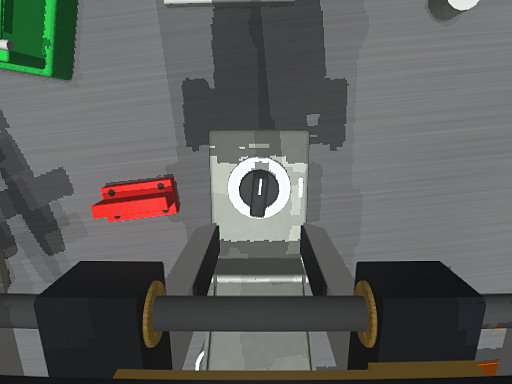

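Wrist picture: the knob bar is at (259,190) on its disc, tilted slightly clockwise of square. Centre (545.7,-200.1), bar across-direction 78.7°.

>>> {"method": "apply_moves", "body": {"series": [{"grip": 0, "xyz": [0.04, 0.12, 0], "spin": 5.6}, {"grip": 0, "xyz": [0, 0, 3.5], "spin": 0}, {"grip": 0, "xyz": [0, 0, 4], "spin": 0}, {"grip": 0, "xyz": [0, 0, 3.5], "spin": 0}, {"grip": 0, "xyz": [0, 0, 1.7], "spin": 0}, {"grip": 0, "xyz": [0, 0, 0], "spin": 0}]}}

```text
t: 23.35
position: [545.4, -200.1, 58.2]
tcp_rot: [-3.14, -0.001, 1.374]
ft_force: [0.3, 0.1, -0.2]
finger_gap: 47.2
```

>>> {"method": "apply_moves", "body": {"series": [{"grip": 1, "xyz": [0, 0, 0], "spin": 0}, {"grip": 1, "xyz": [0, 0, 0], "spin": 0}, {"grip": 1, "xyz": [0, 0, 0], "spin": 0}, {"grip": 1, "xyz": [0, 0, 0], "spin": 0}], "force": 15}}

```text
t: 23.75
position: [546.3, -200.7, 60.1]
tcp_rot: [3.14, 0.0, 1.374]
ft_force: [-0.8, 0.5, -0.6]
finger_gap: 18.1
```

>>> {"method": "apply_moves", "body": {"series": [{"grip": 1, "xyz": [0, 0, 0], "spin": 0}, {"grip": 1, "xyz": [0, 0, 0], "spin": 0}, {"grip": 1, "xyz": [0, 0, 0], "spin": 8}, {"grip": 1, "xyz": [0, 0, 0], "spin": 8}, {"grip": 1, "xyz": [0, 0, 0], "spin": 8}, {"grip": 1, "xyz": [0, 0, 0], "spin": 8}, {"grip": 1, "xyz": [0, 0, 0], "spin": 8}]}}

```text
t: 24.45
position: [545.9, -201.4, 59.9]
tcp_rot: [3.14, 0.0, 0.67]
ft_force: [-1.7, -3.4, 4.6]
finger_gap: 14.2
```

>>> {"method": "apply_moves", "body": {"series": [{"grip": 1, "xyz": [0, 0, 0], "spin": 8}, {"grip": 1, "xyz": [0, 0, 0], "spin": 8}, {"grip": 1, "xyz": [0, 0, 0], "spin": 8}, {"grip": 1, "xyz": [0, 0, 0], "spin": 8}, {"grip": 1, "xyz": [0, 0, 0], "spin": 5}, {"grip": 1, "xyz": [0, 0, 0], "spin": 0}]}}

```text
t: 25.05
position: [545.8, -201.5, 59.9]
tcp_rot: [3.14, -0.0, 0.026]
ft_force: [-2.5, -5.5, 7.5]
finger_gap: 13.4
```

```bash
python3 - <<'E'
from h import *
s=sense(); print(s['position'],s['tcp_rot'],s['ft_force'],s['ft_torque'],s['finger_gap'],s['joint_pos'][6])
c=capture('wrist'); save('w24',c); P=cloud(c)
q=sel(P,510,585,-240,-160,79,92); print(len(q),rect2(q) if len(q)>3 else '')
E
```

```text
[ 545.78883459 -201.46993971   59.87916628] [ 3.14013117e+00 -3.68814190e-04  2.60167571e-02] [-2.50251466 -5.53155522  7.54103494] [-1.26392059  0.77425213 -0.00253465] 13.414967836942663 0.14102727628897263
2347 [ 543.6 -198.2   35.5   35.5   56.9]
```

View pics/w24.png

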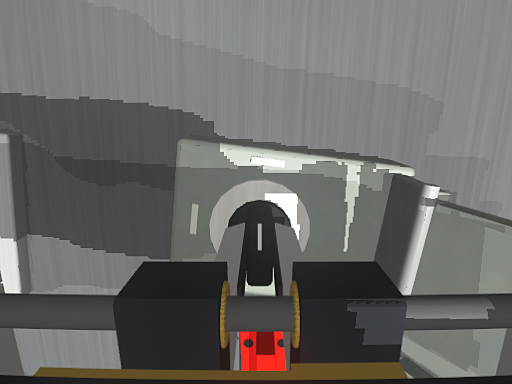

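>>> {"method": "apply_moves", "body": {"series": [{"grip": 1, "xyz": [0, 0, 0], "spin": 3}, {"grip": 1, "xyz": [0, 0, 0], "spin": 3}, {"grip": 1, "xyz": [0, 0, 0], "spin": 0}]}}

```text
t: 25.4
position: [545.8, -201.2, 59.8]
tcp_rot: [3.141, -0.0, -0.077]
ft_force: [-3.3, -3.9, 6.7]
finger_gap: 15.6
```

```bash
python3 - <<'E'
from h import *
s=sense(); print(s['position'],s['tcp_rot'],s['ft_force'],s['ft_torque'],s['finger_gap'],s['joint_pos'][6])
E
```

```text
[ 545.79599907 -201.15923312   59.82092183] [ 3.14060743e+00 -4.68650972e-04 -7.66750243e-02] [-3.34780001 -3.9059471   6.67152281] [-0.89894537  0.6745896   0.40242052] 15.556548071963517 0.05140355797163323
```

The moment of 0.40 N m and the gap opening to 15.6 mm show the knob on its stop. Releasing and lifting clear.

>>> {"method": "apply_moves", "body": {"series": [{"grip": 0, "xyz": [0, 0, 0], "spin": 0}, {"grip": 0, "xyz": [0, 0, 0], "spin": 0}, {"grip": 0, "xyz": [0, 0, 0], "spin": 0}, {"grip": 0, "xyz": [0, 0, -2], "spin": 0}, {"grip": 0, "xyz": [0, 0, -4], "spin": 0}, {"grip": 0, "xyz": [0, 0, -4], "spin": 0}, {"grip": 0, "xyz": [0, 0, -4], "spin": 0}, {"grip": 0, "xyz": [0, 0, -2], "spin": 0}, {"grip": 0, "xyz": [0, 0, 0], "spin": 0}]}}

```text
t: 26.3
position: [547.3, -200.7, 222.4]
tcp_rot: [3.141, -0.005, -0.075]
ft_force: [-0.7, 0.8, -1.2]
finger_gap: 47.1
```

```bash
python3 - <<'E'
from h import *
s=sense(); print(s['position'],s['ft_force'])
c=capture('wrist'); save('w25',c); P=cloud(c)
q=sel(P,510,585,-240,-160,79,92); print('knob wrist',len(q),rect2(q) if len(q)>3 else '')
c=capture('side'); save('s25',c); P=cloud(c)
q=sel(P,500,600,-240,-160,79,90); print('knob side',len(q),rect2(q) if len(q)>3 else '')
q=sel(P,600,760,-270,-130,105,230); a=np.radians(-5.7); e=np.array([np.cos(a),np.sin(a)]); u=q[:,:2]@e-637.5
m=abs(u)<140
for _ in range(5):
    k=np.polyfit(q[m,2],u[m],1); m=abs(u-np.polyval(k,q[:,2]))<4
print('flap ang',np.pi/2+np.arctan(k[0]),m.sum(),len(q))
th=-.288;uu=np.array([np.cos(th),np.sin(th)]);vv=np.array([-uu[1],uu[0]]);D=P-np.array([535,223.8,84.2]);U=D[...,:2]@uu;V=D[...,:2]@vv;Z=D[...,2];a=.35
S=np.stack([U*np.cos(a)+Z*np.sin(a),V,-U*np.sin(a)+Z*np.cos(a)],-1)
q=S[np.isfinite(S[...,0])&(abs(S[...,0])<40)&(abs(S[...,1])<60)]
r=q[(abs(q[:,2]-42)<3)&(abs(q[:,0])<14)]; print('rib',len(r),rect2(r),np.median(r[:,2]))
c=capture('scene'); save('sc25',c)
E
```

```text
[ 547.25358381 -200.67222772  222.40322615] [-0.72883015  0.77419111 -1.19137328]
knob wrist 513 [ 545.7 -200.1   14.    37.7    1.2]
knob side 42 [ 545.2 -197.2   14.2   38.6    1.2]
flap ang 2.150050383333636 599 789
rib 328 [-0.7  2.5 80.6 13.9 89.9] 41.415197589955376
```

View pics/w25.png

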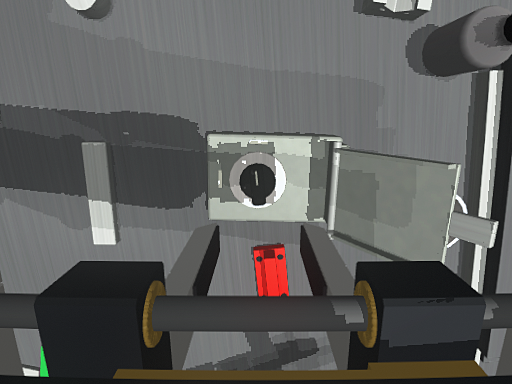

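View pics/s25.png

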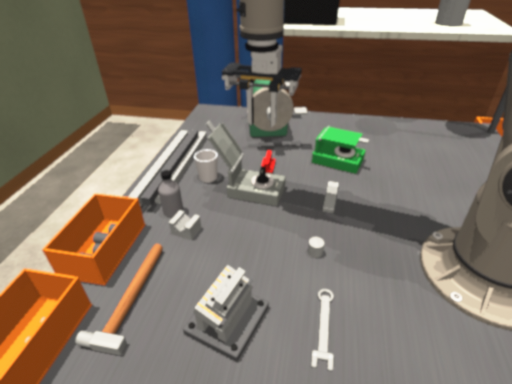

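View pics/sc25.png

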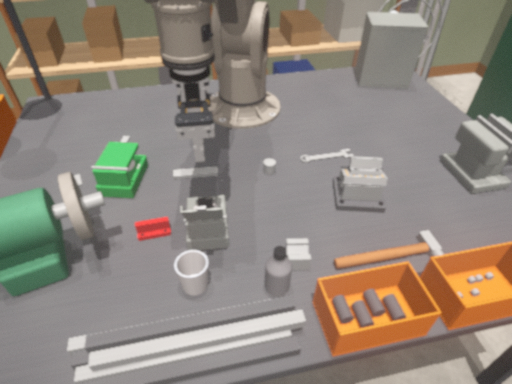

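Wrist picture: the knob bar at (258,180) is turned across the box at -88.8°, which is 1.45 rad. The flap lies open at (400,205). The side view shows the block seated at (228,290), flap open at (222,148), bystanders where they were. Handing in.

```bash
python3 -c "
from h import *
s=sense(); print(s['dq'].round(3)); print(hand_in())"
```

```text
[ 0.001  0.013  0.002  0.005  0.001  0.001 -0.   ]
the job is handed in; nothing more can be done
None
```

The job is done and handed in at about 26 s of the 58 s. No verdict is reported.

**What I did:**
- **Block:** I gripped the bare steel T-block by its end faces and let it pivot flat onto the sloped plate. Part-way down its lower edge caught on top of the ledge, so I lifted it, moved it about 5 mm uphill and set it down again. After letting go I pushed it down against the ledge, where it stopped at about 11 N.
- **Flap:** I swung it up and over by its tab and let go at about 1.85 rad. It fell open by itself.
- **Knob:** I turned it clockwise until it stopped, which showed as a moment of 0.40 N m on the wrist.

**Last checks:**

| Item | Measured | Allowed |
|---|---|---|
| Block along the slope | +0.3 mm (wrist camera), -0.7 mm (side camera) | ±4 mm |
| Block along the plate | about 2.4 mm | ±16 mm |
| Block tilt | about 0.002 rad (wrist camera, before the flap and knob work) | 0.06 rad |
| Block skew to the ledge | below 0.01 rad | 0.07 rad |
| Flap | 2.15 rad | beyond 1.9 rad |
| Knob | 1.45 rad | beyond 1.33 rad |

The two cameras differ by about 1 mm on the block, which is within their 2 mm calibration. The gripper was clear of everything. By eye the bystanders were where they started, but I did not measure them. No check failed.

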